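# Tuck the coaster pile under the keeper lip of its rack

## Robot

A 6-joint arm with a two-finger parallel gripper is mounted at the origin on the work surface. World frame = base frame: x ahead of the robot, y to its left, z up, the work surface at z = 0. Lengths are in mm, angles in rad, forces in N, time in s.
With the tool pointing down it reaches from about 350 to 875 mm from the base axis. Payload 4.2 kg.
Tool frame: the origin (TCP) lies at the very end of the fingers, on their centre line; the grasp point (between the pads) lies 19 mm behind it; y points along the fingers, z is the direction in which the jaws open and shut, and the axes are right-handed (so a half turn about y gives the same grasp; the last joint's range is limited). The gripper opens to 85 mm and grips with 20 to 120 N. Pads are 22 mm wide; open, the fingers measure 114 mm over their backs; the gripper's body (76 mm by 85 mm) begins 54 mm behind the grasp point. The pads swing forward as they close: fully open they stand 13 mm farther back than shut.
Start: joints at [-1.005, 0.385, 0.008, 0, -1.194, -0.259], TCP at [188.772, -595.789, 231.312] pointing down, gripper open.
Joint ranges: [-3.14, 3.14], [-1.21, 2.06], [-1.07, 1.41], [-3.16, 2.05], [-2.99, -0.16], [-3.1, 3.1]. Speed limits (rad/s): [2.79, 2.79, 3.14, 3.14, 3.14, 3.14].

## Interface

Orientations are given as a unit quaternion [x, y, z, w].
In Python, from bench import arm gives the robot as it stands.
- The arm moves only by the shell command python3 -m creep 'ROWS'. ROWS is JSON, a list of rows, each an object with "delta_pos": the shift along the tool's x, y, z in mm, a list of three; "rot": the turn, a rotation vector about the tool's x, y, z in rad, a list of three; "jaw": the finger opening in mm, from 0 to 85.4. A call has exactly 10 rows; each row shifts and turns the commanded pose from where the row before left it, along the tool's axes as they then stand; what a row does not reach is not made up. A row lasts 1/12 s, in which the tool goes at most 41.7 mm and 7.16 degrees, less where a joint would pass 70% of its speed; a pose out of reach is approached as far as the arm can. A call is refused whole if a number of a shift passes 41.7 or a number of a turn 0.125, either way. A call with a gripper value outside its range is refused whole. The fingers move at their own pace and stop on an object; the grip force is fixed at half the most. Time passes only in rows, so rows that do not move let the fingers close, or fill a call up. It gives the time, the measured TCP pose, the force and the opening at its end, in the units of the state.
- arm.read_state(): the state, without advancing time (a new reading comes with each control period).
- arm.get_image(name): name is "scene" or "side" or "wrist"; returns the picture (400x640x3 uint8, red, green, blue); there is no depth.
- arm.calibration(name): a dict with "intrinsics" (3x3 intrinsics, pixels), "R" (3x3) and "t" (3): a world point X has camera coordinates R X + t. Camera axes: x right, y down, z forward; pixel columns grow to the right and rows downward; lengths in mm; the calibration is good to about 2 mm. The wrist camera is an equidistant fisheye: a pixel r from the principal point sees the ray r / f radians off the axis. A picture is of the moment at which its call begins: read the wrist's pose just before it. calibration takes no time and is no camera call; for the wrist camera it gives the pose at the moment of the call.
- arm.job_done(): hands the job in, once; it reports no verdict.
Trained networks look in the newest picture that a camera, given by its name, has taken for a name from the list of things; names that differ only in an ending like _2 or _b are one class to them, and where a whole thing is asked for, a point or a joint stands for the part that bears it (a point fixed in the world has none). Each returns a list of dicts, best first, with "p" (0 to 1); they miss things now and then, are a little off and sometimes report something else, mostly with a low value. They report only what shows in the picture. A call takes as long as a camera call. They do not tell look-alikes from the thing itself.
- arm.find_in(camera, target): "location" ([column, row] in pixels, amid what is visible of it).
- arm.masks_of(camera, target): "pixels" (400x640 bool, what is visible of it) and "location" ([column, row] in pixels, amid what is visible of it).
The state is a dict: "clock": time; "joints": joint angles; "joint_vel": joint speeds; "joint_efforts": joint torques, N m; "position": TCP position; "ee_rot": TCP orientation; "contact_force": force on the tool from outside, world axes, zero at the start; "wrist_torque": the same for the moment, N m; "gripper_width": finger opening in mm.
Only numpy, scipy, OpenCV 4.12 (cv2) and the standard library are available. Lean on these libraries where they do the work, as an engineer would, in place of code of your own. Each camera call takes 0.05 s, during which the arm holds its last target. There are 200 camera calls.

## Task

Someone left the blue dice cup standing in the bamboo coaster rack: lift it out and stand it upright, wholly on the round cork mat, and let go of it. Then take the four coasters together as one pile and put them home in the rack: tilt the pile in with its leading end under the keeper lip, then lower the other end until all four lie flat on one another on the rack's floor. Leave everything else where it is.

Things in the scene. Friction and masses are not known exactly. Their poses are not given: they have to be found in the camera images.
- rack: Bamboo coaster rack, fixed to the table, 103 (x) x 77 (y) mm outside. Origin: centre of its underside, z up. Floor 6 mm thick; over it a cavity 91 mm long (x -45.5 to 45.5) and 65 mm wide (y -32.5 to 32.5). Keeper lip at the -x end, tall wall at +x. The gap between them is 81 mm, too short for a level pile: tilt it 24 degrees or more (30 is easy), low end under the lip, then turn the other end down.
- lip (a point): Middle of the free lower edge of the rack's keeper lip, at x -35.5, y 0, z 34 mm in the rack's frame (28 mm above the rack's floor). The lip is a bar 10 mm (x) x 6 mm (z) across the whole width, top 40 mm above the table, reaching inward from a 6 mm thick end wall whose inner face is at x -45.5. This end is the one nearer the robot. Axes as the rack's.
- tall_wall (a point): Middle of the top inner edge of the rack's other end wall, at x 45.5, y 0, z 47 mm in the rack's frame; the wall is 6 mm thick. Axes as the rack's.
- finger_slot (a point): Middle of one of the two slots for the fingers in the rack's long sides, at floor height (x -1, y 35.5, z 6 mm in the rack's frame; the other is at y -35.5). Each slot is 65 mm wide (x -33.5 to 31.5), open at the top and down to the floor, between corner cheeks 6 mm thick whose tops are 34 mm above the table. Axes as the rack's.
- dice_cup: Blue plastic dice cup, empty, open at the top, 85 mm high, outside diameter 52 mm at the foot and 58 mm at the rim, about 60 g. Origin: centre of its underside; z up. It starts standing on the rack's floor, clear of the lip.
- mat: Thin round cork mat, fixed on the table, 110 mm diameter, 3 mm thick. Origin: centre of its underside.
- coaster_1: Flat rectangular coaster, dark wood on cork, 84 (x) x 60 (y) x 5 (z) mm, about 30 g. Origin: centre of its underside. Lowest of the pile, lying on the table. The whole pile is 84 x 60 x 20 mm; its two ends are alike.
- coaster_2: Flat rectangular coaster, dark wood on cork, 84 (x) x 60 (y) x 5 (z) mm, about 30 g. Origin: centre of its underside. Lies squarely on coaster_1.
- coaster_3: Flat rectangular coaster, dark wood on cork, 84 (x) x 60 (y) x 5 (z) mm, about 30 g. Origin: centre of its underside. Lies squarely on coaster_2.
- coaster_4: Flat rectangular coaster, dark wood on cork, 84 (x) x 60 (y) x 5 (z) mm, about 30 g. Origin: centre of its underside. Lies squarely on coaster_3.
- nut_bowl: empty steel nut bowl, 110 across, 45 high (mm). Bystander, loose, on the table; origin: centre of its underside.
- paperweight: glass dome, 62 across, 37 high (mm). Bystander, loose, on the table; origin: centre of its underside.
- jar: white ceramic jar with a wooden cap, 72 across, 88 high (mm). Bystander, loose, on the table; origin: centre of its underside.
- card_box: closed card box, 92 x 64 x 20 (mm). Bystander, loose, on the table; origin: centre of its underside.
- die_1: white die, 16 (mm). Bystander, loose, on the table; origin: centre of its underside.
- die_2: white die, 16 (mm). Bystander, loose, on the table; origin: centre of its underside.
- tea_glass: empty tea glass, about 58 across, 85 high (mm). Bystander, loose, on the table; origin: centre of its underside.
- remote: black remote control, 155 x 45 x 18 (mm). Bystander, loose, on the table; origin: centre of its underside.
Mind the look-alikes: they are no part of the job. Of the things like the dice_cup, leave any that is green; of the rest the smaller one is meant.

How it is judged (in metres and radians):
On the way, in this order (a step that is already met when the one before it is completed fails the run):
1. the dice cup stands upright, wholly on the cork mat, let go (horizontal distance between dice_cup and mat below 0.029 m and height (world z) of dice_cup below 0.008 m and angle between dice_cup's own z axis and vertical below 0.1 rad and contact force between the fingers and dice_cup below 0.1 N and linear speed of dice_cup below 0.02 m/s), for 0.2 s.
2. all four coasters together dip into the rack as one tilted pile (angle between the z axis of each of coaster_1, coaster_2, coaster_3, coaster_4 and the z axis of rack, either way round above 0.2 rad and z of each of coaster_1, coaster_2, coaster_3, coaster_4 in the frame of rack below 0.06 m and x of coaster_1 in the frame of rack between -0.025 and 0.025 m and y of coaster_1 in the frame of rack between -0.008 and 0.008 m and x of coaster_2 in the frame of rack between -0.025 and 0.025 m and y of coaster_2 in the frame of rack between -0.008 and 0.008 m and x of coaster_3 in the frame of rack between -0.025 and 0.025 m and y of coaster_3 in the frame of rack between -0.008 and 0.008 m and x of coaster_4 in the frame of rack between -0.025 and 0.025 m and y of coaster_4 in the frame of rack between -0.008 and 0.008 m), for 0.1 s.
At the end, for the whole second after the job is handed in: The dice cup rests upright (0.1 rad) on the mat, centres within 29 mm. All four coasters rest flat in the rack (0.05 rad), one on another, each within 5.5 mm along and 4.5 mm across of the cavity's centre, the topmost underside under 24 mm above the table (horizontal distance between dice_cup and mat below 0.029 m and height (world z) of dice_cup below 0.008 m and angle between dice_cup's own z axis and vertical below 0.1 rad and angle between the z axis of each of coaster_1, coaster_2, coaster_3, coaster_4 and the z axis of rack, either way round below 0.05 rad and z of each of coaster_1, coaster_2, coaster_3, coaster_4 in the frame of rack below 0.024 m and x of coaster_1 in the frame of rack between -0.0055 and 0.0055 m and y of coaster_1 in the frame of rack between -0.0045 and 0.0045 m and linear speed of each of coaster_1, coaster_2, coaster_3, coaster_4, dice_cup below 0.02 m/s and x of coaster_2 in the frame of rack between -0.0055 and 0.0055 m and y of coaster_2 in the frame of rack between -0.0045 and 0.0045 m and x of coaster_3 in the frame of rack between -0.0055 and 0.0055 m and y of coaster_3 in the frame of rack between -0.0045 and 0.0045 m and x of coaster_4 in the frame of rack between -0.0055 and 0.0055 m and y of coaster_4 in the frame of rack between -0.0045 and 0.0045 m); the robot touches nothing.
It fails at once if the dice cup is knocked over (angle between dice_cup's own z axis and vertical above 0.8 rad).
It fails at once if a bystander (bowl, paperweight, jar, card box, die, tea glass, remote) is moved more than 30 mm (distance of any of nut_bowl, paperweight, jar, card_box, die_1, die_2, tea_glass, remote from where it was at the start of the episode above 0.03 m).
It also fails if it takes over 61 s, if anything falls off the work surface, if the arm or the gripper's body presses on something with over 40 N, if the wrist force passes 120 N, or if a joint passes its speed limit or range.

## Working session

There is one attempt and no reset: what is moved stays moved. The work goes in short steps, Python scripts to look and compute and a shell command to move; the robot and the scene stay as the last step left them, time stands still between calls to the robot, and variables do not carry over. Pictures are saved under pics/ and viewed, about 8 in all and at most 12, crops included, and the job is handed in when it is done.

```bash
ls; mkdir -p pics; python3 - <<'E'
from bench import arm
import cv2, numpy as np
s=arm.read_state(); print({k:np.round(v,3).tolist() for k,v in s.items()})
for n in ["scene","side"]:
    im=arm.get_image(n); cv2.imwrite(f"pics/{n}0.png",im[:,:,::-1])
    c=arm.calibration(n); print(n,{k:np.round(v,3).tolist() for k,v in c.items()})
    for t in ["rack","dice_cup","mat","coaster_1","lip","tall_wall","finger_slot","tea_glass","card_box"]:
        print(t,[(np.round(d["location"]).tolist(),round(d["p"],2)) for d in arm.find_in(n,t)][:5])
E
```

```text
pics
{'clock': 0.0, 'joints': [-1.005, 0.386, 0.007, -0.001, -1.194, -0.259], 'joint_vel': [0.0, -0.0, -0.0, -0.001, 0.0, 0.0], 'joint_efforts': [0.0, -39.229, 18.839, 4.186, -0.005, -0.0], 'position': [188.585, -595.267, 230.214], 'ee_rot': [-0.698, -0.108, 0.108, 0.7], 'contact_force': [1.022, 0.67, -0.502], 'wrist_torque': [0.007, 0.026, -0.042], 'gripper_width': 85.423}
scene {'intrinsics': [[508.126, 0.0, 317.019], [0.0, 508.126, 199.636], [0.0, 0.0, 1.0]], 'R': [[-0.171, 0.985, 0.008], [0.806, 0.144, -0.574], [-0.567, -0.091, -0.819]], 't': [130.473, -447.894, 1829.999]}
rack [([336.0, 205.0], 0.94)]
dice_cup [([354.0, 139.0], 0.85), ([337.0, 188.0], 0.75), ([286.0, 208.0], 0.66), ([183.0, 172.0], 0.46)]
mat [([245.0, 176.0], 0.89)]
coaster_1 [([423.0, 193.0], 0.58), ([479.0, 239.0], 0.44)]
lip [([337.0, 203.0], 0.61)]
tall_wall [([333.0, 206.0], 0.7), ([479.0, 237.0], 0.59)]
finger_slot [([332.0, 203.0], 0.56)]
tea_glass [([480.0, 238.0], 0.86)]
card_box [([473.0, 190.0], 0.95)]
side {'intrinsics': [[385.025, 0.0, 320.026], [0.0, 385.025, 198.514], [0.0, 0.0, 1.0]], 'R': [[-0.991, -0.134, -0.021], [-0.067, 0.619, -0.783], [0.118, -0.774, -0.622]], 't': [553.137, 97.317, 956.365]}
rack [([330.0, 230.0], 0.67)]
dice_cup [([324.0, 214.0], 0.92), ([397.0, 220.0], 0.76), ([302.0, 179.0], 0.62), ([330.0, 231.0], 0.48)]
mat [([348.0, 167.0], 0.95), ([369.0, 258.0], 0.2)]
coaster_1 [([332.0, 302.0], 0.78), ([346.0, 323.0], 0.56), ([350.0, 379.0], 0.28)]
lip [([331.0, 229.0], 0.68), ([367.0, 197.0], 0.68)]
tall_wall [([324.0, 234.0], 0.69)]
finger_slot [([332.0, 231.0], 0.66)]
tea_glass [([237.0, 355.0], 0.66)]
card_box [([349.0, 380.0], 0.67)]
```

View pics/scene0.png

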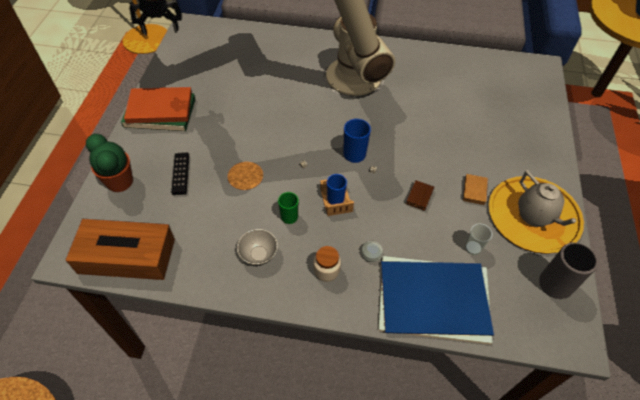

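View pics/side0.png

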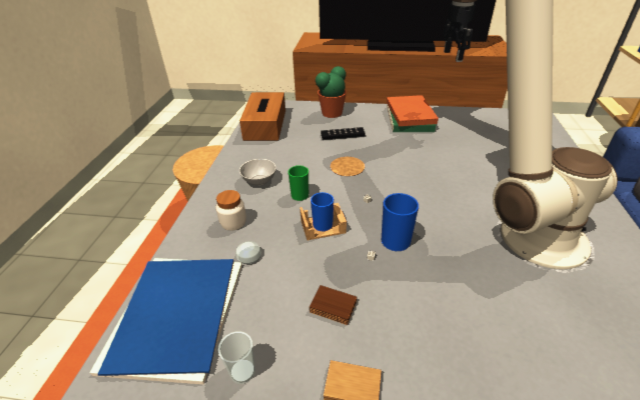

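Scene picture: cup candidates are the large blue cup (354,139), the small blue cup in the rack (337,188) and the green cup (288,208). The description picks the small blue one at (337,188). The mat is at (245,176), the coaster pile at (420,195), and the card box (475,190) is a bystander.

```bash
cat > h.py <<'E'
from bench import arm
import cv2, numpy as np
from scipy.spatial.transform import Rotation as Rn
def ray(cal,px):
    K,R,t=[np.array(cal[k],float) for k in("intrinsics","R","t")]
    d=np.linalg.solve(K,np.c_[np.atleast_2d(px),np.ones(len(np.atleast_2d(px)))].T)
    return -R.T@t,(R.T@d).T
def onz(cal,px,z):
    o,d=ray(cal,px); return o+d*((z-o[2])/d[:,2:3])
def proj(cal,X):
    K,R,t=[np.array(cal[k],float) for k in("intrinsics","R","t")]
    c=np.atleast_2d(X)@R.T+t; p=c@K.T; return p[:,:2]/p[:,2:]
def projf(cal,X):   # fisheye equidistant
    K,R,t=[np.array(cal[k],float) for k in("intrinsics","R","t")]
    c=np.atleast_2d(X)@R.T+t; r=np.hypot(c[:,0],c[:,1]); th=np.arctan2(r,c[:,2])
    return np.c_[K[0,0]*th*c[:,0]/r+K[0,2],K[1,1]*th*c[:,1]/r+K[1,2]]
def rayf(cal,px):
    K,R,t=[np.array(cal[k],float) for k in("intrinsics","R","t")]
    u=(np.atleast_2d(px)-K[:2,2])/[K[0,0],K[1,1]]; th=np.linalg.norm(u,axis=1,keepdims=True)
    d=np.c_[u/np.maximum(th,1e-9)*np.sin(th),np.cos(th)]; return -R.T@t,d@R
def onzf(cal,px,z):
    o,d=rayf(cal,px); return o+d*((z-o[2])/d[:,2:3])
def masks(n,t): return [(m["p"],m["pixels"]) for m in arm.masks_of(n,t)]
def pose():
    s=arm.read_state(); return np.array(s["position"]),Rn.from_quat(s["ee_rot"]),s
def plan(target,yaw_or_R,speed=None):
    """shift in current tool axes and rotvec needed"""
    p,R,s=pose(); Rt=yaw_or_R
    print("t",round(s["clock"],2),"now",p.round(1),"shift(tool)",R.inv().apply(np.array(target)-p).round(1),"rotvec",(R.inv()*Rt).as_rotvec().round(3))
E
python3 - <<'E'
from h import *
print(Rn.from_quat(arm.read_state()["ee_rot"]).as_matrix().round(2).tolist())
im=None
for n,zs in (("scene",None),("side",None)):
    c=arm.calibration(n); im=arm.get_image(n)
    for t,z in (("mat",3),("coaster_1",20),("rack",20),("dice_cup",45)):
        for p,m in masks(n,t)[:4]:
            if m.sum()<30: continue
            cn=max(cv2.findContours(m.astype('uint8'),0,1)[0],key=len)[:,0]
            P=onz(c,cn.astype(float),z)[:,:2]
            r=cv2.minAreaRect(P.astype('float32'))
            print(n,t,round(p,2),int(m.sum()),cn.mean(0).round(),[np.round(x,1) for x in r])
E
python3 - <<'E'
import cv2
a=cv2.imread('pics/scene0.png')[120:240,220:440];b=cv2.imread('pics/side0.png')[150:340,250:450]
a=cv2.resize(a,None,fx=3.6,fy=3.6,interpolation=2)[:432,:];cv2.imwrite('pics/crop0.png',a)
E
```

```text
[[0.95, -0.0, -0.3], [0.3, -0.0, 0.95], [-0.0, -1.0, -0.0]]
scene mat 0.26 333 [372. 250.] [array([707.2, 145.1]), array([60.3, 56.2]), np.float64(10.1)]
scene coaster_1 0.76 504 [421. 194.] [array([499.4, 264.9]), array([61.4, 90.6]), np.float64(74.9)]
scene rack 0.62 503 [334. 200.] [array([550.1,  20.7]), array([131.4,  85. ]), np.float64(22.6)]
scene dice_cup 0.85 553 [337. 189.] [array([542.7,  20.7]), array([112.7,  59. ]), np.float64(9.2)]
scene dice_cup 0.78 546 [289. 207.] [array([ 633.4, -105.7]), array([106.7,  54.7]), np.float64(11.1)]
scene dice_cup 0.56 1046 [356. 140.] [array([345.7,  51.8]), array([188.9,  84.1]), np.float64(3.9)]
side mat 0.92 576 [348. 166.] [array([ 506.3, -266.9]), array([105.4, 114. ]), np.float64(5.8)]
side coaster_1 0.92 984 [333. 302.] [array([493.2, 266.6]), array([62.8, 82.9]), np.float64(75.0)]
side coaster_1 0.54 45 [367. 198.] [array([437.3, -84.7]), array([19.2, 31.2]), np.float64(2.6)]
side rack 0.85 770 [323. 224.] [array([546.6,  18.2]), array([114. , 123.8]), np.float64(19.3)]
side dice_cup 0.87 820 [323. 211.] [array([552.4,   4.5]), array([ 63.6, 155.1]), np.float64(6.4)]
side dice_cup 0.78 1740 [399. 221.] [array([361.5,  22.1]), array([213.8,  88.2]), np.float64(79.3)]
```

View pics/crop0.png

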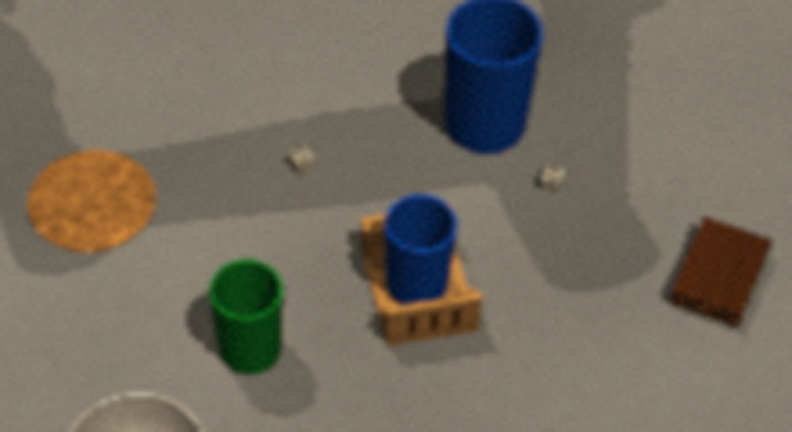

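The crop confirms the target: the small blue cup stands in the bamboo rack, with the tall slatted wall facing away from the robot. The green cup and the big blue cup are left alone. I'm moving over the rack for a wrist view.

```bash
for i in 1 2; do python3 -m creep '[{"delta_pos":[23,-6,23],"rot":[0,0,0],"jaw":85},{"delta_pos":[23,-6,23],"rot":[0,0,0],"jaw":85},{"delta_pos":[23,-6,23],"rot":[0,0,0],"jaw":85},{"delta_pos":[23,-6,23],"rot":[0,0,0],"jaw":85},{"delta_pos":[23,-6,23],"rot":[0,0,0],"jaw":85},{"delta_pos":[23,-6,23],"rot":[0,0,0],"jaw":85},{"delta_pos":[23,-6,23],"rot":[0,0,0],"jaw":85},{"delta_pos":[23,-6,23],"rot":[0,0,0],"jaw":85},{"delta_pos":[23,-6,23],"rot":[0,0,0],"jaw":85},{"delta_pos":[23,-6,23],"rot":[0,0,0],"jaw":85}]'; done
python3 - <<'E'
from h import *
p,R,s=pose(); print(p.round(1),s["clock"],R.as_matrix().round(3).tolist())
c=arm.calibration("wrist"); im=arm.get_image("wrist"); cv2.imwrite("pics/w1.png",im[:,:,::-1])
print({k:np.round(v,3).tolist() for k,v in c.items()})
for t in ["rack","dice_cup","mat","coaster_1"]:
    for p,m in masks("wrist",t):
        if m.sum()>30: print(t,round(p,2),m.sum(),np.argwhere(m).mean(0)[::-1].round())
E
```

```text
clock: 2.33
position: [338.9, -305.6, 291.9]
ee_rot: [0.699, 0.108, -0.108, -0.699]
contact_force: [1.1, -1.2, 0.9]
gripper_width: 85.1
clock: 3.17
position: [488.7, -16.8, 352.0]
ee_rot: [-0.699, -0.108, 0.108, 0.699]
contact_force: [0.3, -0.9, 0.2]
gripper_width: 85.1
[488.7 -16.8 352. ] 3.1667 [[0.953, 0.001, -0.302], [0.302, 0.0, 0.953], [0.001, -1.0, -0.0]]
{'intrinsics': [[309.707, 0.0, 318.342], [0.0, 309.707, 202.815], [0.0, 0.0, 1.0]], 'R': [[-0.301, 0.953, -0.001], [0.904, 0.286, 0.319], [0.304, 0.095, -0.948]], 't': [163.962, -517.815, 347.864]}
rack 0.65 1736 [328. 190.]
rack 0.21 693 [363. 294.]
dice_cup 0.84 3663 [398.  91.]
dice_cup 0.66 1640 [328. 207.]
dice_cup 0.66 1516 [237. 230.]
dice_cup 0.5 1695 [329. 191.]
dice_cup 0.27 117 [409. 141.]
mat 0.87 2821 [174. 124.]
coaster_1 0.56 1332 [467. 210.]
```

View pics/w1.png

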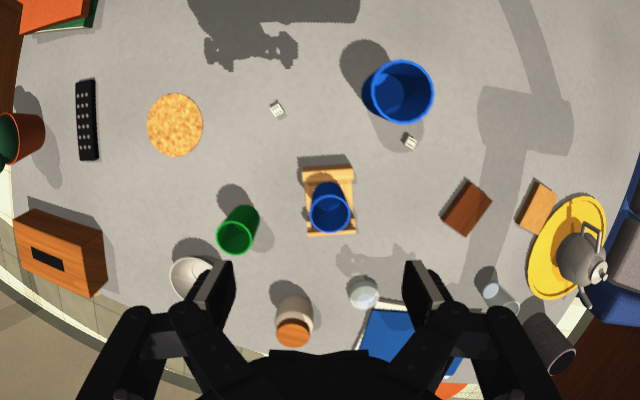

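Wrist view: the rack is at (328,195) with the lip end toward the top of the image. The cup in it is at (329,210), the pile at (467,208), the mat at (175,125), the green cup at (237,230), and the dice at (277,109) and (410,142). Next I fit models to the silhouettes.

```bash
cat > fit.py <<'E'
from h import *
from scipy.optimize import minimize
U=4
def box(x0,x1,y0,y1,z0,z1): return np.array([[x,y,z] for x in(x0,x1) for y in(y0,y1) for z in(z0,z1)],float)
RACK=[box(-51.5,51.5,-38.5,38.5,0,6),box(-51.5,-45.5,-38.5,38.5,0,40),box(-51.5,-35.5,-38.5,38.5,34,40),box(45.5,51.5,-38.5,38.5,0,47)]
for s in(1,-1):
    y=sorted((32.5*s,38.5*s)); RACK+=[box(-51.5,-33.5,*y,0,34),box(31.5,51.5,*y,0,34)]
PILE=[box(-42,42,-30,30,0,20)]
a=np.linspace(0,2*np.pi,48,endpoint=False)
def circ(r,z): return np.c_[r*np.cos(a),r*np.sin(a),0*a+z]
CUP=[np.r_[circ(26,0),circ(29,85)]]
MAT=[np.r_[circ(55,0),circ(55,3)]]
def sil(cam,parts,q,z0=0):
    x,y,th=q; f=projf if cam[0]=="wrist" else proj
    M=np.zeros((400*U,640*U),'uint8'); Rz=Rn.from_euler('z',th).as_matrix()
    for P in parts:
        h=cv2.convexHull(((f(cam[1],P@Rz.T+[x,y,z0])+.5)*U-.5).astype('float32'))
        cv2.fillPoly(M,[np.round(h*16).astype('int32')],1,shift=4)
    return M>0
def up(m): return cv2.resize(m.astype('float32'),None,fx=U,fy=U,interpolation=cv2.INTER_LINEAR)>.5
def fit(views,parts,q0,z0=0,yaw=True):
    """views: list of (cam,mask,occluder or None)"""
    V=[(c,up(m),up(o) if o is not None else None) for c,m,o in views]
    def cost(q):
        q=list(q)+([0] if not yaw else []); s=0
        for c,m,o in V:
            S=sil(c,parts,q,z0)
            if o is not None: S=S&~o; m=m&~o
            s+=1-(S&m).sum()/max((S|m).sum(),1)
        return s/len(V)
    sim=np.array([q0]+[np.array(q0)+d for d in np.diag([8,8,.15])]) if yaw else np.array([q0[:2],[q0[0]+8,q0[1]],[q0[0],q0[1]+8]])
    r=minimize(cost,sim[0],method="Nelder-Mead",options=dict(initial_simplex=sim,xatol=.02,fatol=1e-5,maxiter=150))
    return r.x,r.fun
def near(cam,ms,X):
    f=projf if cam[0]=="wrist" else proj; u=f(cam[1],X)[0]
    return min((np.linalg.norm(np.argwhere(m).mean(0)[::-1]-u),i) for i,(p,m) in enumerate(ms) if m.sum()>30)
E
python3 - <<'E'
from fit import *
for n in("wrist","scene","side"):
    arm.get_image(n); c=(n,arm.calibration(n))
    ms={t:masks(n,t) for t in("dice_cup","rack","mat","coaster_1")}
    d,i=near(c,ms["dice_cup"],[[550,15,50]]); cup=ms["dice_cup"][i][1]
    if n!="wrist" or d<40: print(n,"cup",fit([(c,cup,None)],CUP,[550,15,0],6,False))
    for t,P,q in(("rack",RACK,[550,18,.35]),("coaster_1",PILE,[495,266,-.26]),("mat",MAT,[506,-267,0])):
        if not ms[t]: continue
        d,i=near(c,ms[t],[q[:2]+[10]])
        if d>30: print(n,t,"far",d); continue
        print(n,t,fit([(c,ms[t][i][1],cup if t=="rack" else None)],P,q,0,t!="mat"))
np.save("ok.npy",1)
E
```

```text
wrist cup (array([551.44236636,  16.09880209]), np.float64(0.0701663967015167))
wrist rack (array([5.50679291e+02, 1.87474318e+01, 3.84425529e-01]), np.float64(0.10547959288578179))
wrist coaster_1 (array([ 4.99587183e+02,  2.68234435e+02, -2.69152503e-01]), np.float64(0.12765699016154497))
wrist mat (array([ 509.86153936, -271.24695897]), np.float64(0.028156996587030747))
scene cup (array([551.40430117,  20.31763864]), np.float64(0.08046722907203119))
scene rack (array([5.51885014e+02, 2.12230906e+01, 3.97388513e-01]), np.float64(0.11744022503516172))
scene coaster_1 (array([ 4.87733067e+02,  2.67661964e+02, -2.41078736e-01]), np.float64(0.1727262430626345))
scene mat (array([ 509.00173002, -265.85324943]), np.float64(0.043406552215308536))
side cup (array([548.58000851,  19.98409891]), np.float64(0.08158932362754023))
side rack (array([5.47863148e+02, 1.84536694e+01, 3.81398825e-01]), np.float64(0.10398089171974523))
side coaster_1 (array([ 4.92853300e+02,  2.57286923e+02, -2.19763660e-01]), np.float64(0.17011273444214148))
side mat (array([ 507.57885551, -269.04086685]), np.float64(0.14065467545525645))
```

Estimates agree to within a few mm: cup about (550.5, 18.5), rack about (550.5, 19.5) at yaw 0.385, mat about (509, -269). Now the cup grasp.

```bash
python3 -m creep '[{"delta_pos":[7,25,1.5],"rot":[0,0,0],"jaw":85},{"delta_pos":[7,25,1.5],"rot":[0,0,0],"jaw":85},{"delta_pos":[7,25,1.5],"rot":[0,0,0],"jaw":85},{"delta_pos":[7,25,1.5],"rot":[0,0,0],"jaw":85},{"delta_pos":[7,25,1.5],"rot":[0,0,0],"jaw":85},{"delta_pos":[7,25,1.5],"rot":[0,0,0],"jaw":85},{"delta_pos":[7,25,1.5],"rot":[0,0,0],"jaw":85},{"delta_pos":[7,25,1.5],"rot":[0,0,0],"jaw":85},{"delta_pos":[7,20,1.5],"rot":[0,0,0],"jaw":85},{"delta_pos":[6,10,1.5],"rot":[0,0,0],"jaw":85}]'
python3 - <<'E'
from fit import *
plan([550.5,18.5,46],Rn.from_quat(arm.read_state()["ee_rot"]))
arm.get_image("wrist"); c=("wrist",arm.calibration("wrist"))
ms=masks("wrist","dice_cup"); print([(round(p,2),m.sum()) for p,m in ms])
d,i=near(c,ms,[[550,18,50]]); print(d,fit([(c,ms[i][1],None)],CUP,[550,18,0],6,False))
E
```

```text
clock: 5.0
position: [548.5, 16.7, 118.4]
ee_rot: [0.699, 0.106, -0.11, -0.699]
contact_force: [-0.3, 0.3, -0.2]
gripper_width: 85.1
t 5.0 now [548.5  16.7 118.4] shift(tool) [ 2.8 72.4  1.1] rotvec [0. 0. 0.]
[(0.83, np.int64(7798)), (0.83, np.int64(5784)), (0.81, np.int64(6307))]
14.172623472184563 (array([552.01087338,  17.96676234]), np.float64(0.0205555424444811))
```

```bash
python3 -m creep '[{"delta_pos":[2,4,0.5],"rot":[0,0,0],"jaw":85},{"delta_pos":[1.5,8,0.5],"rot":[0,0,0],"jaw":85},{"delta_pos":[0,15,0],"rot":[0,0,0],"jaw":85},{"delta_pos":[0,15,0],"rot":[0,0,0],"jaw":85},{"delta_pos":[0,15,0],"rot":[0,0,0],"jaw":85},{"delta_pos":[0,10,0],"rot":[0,0,0],"jaw":85},{"delta_pos":[0,5,0],"rot":[0,0,0],"jaw":85},{"delta_pos":[0,0,0],"rot":[0,0,0],"jaw":70},{"delta_pos":[0,0,0],"rot":[0,0,0],"jaw":40},{"delta_pos":[0,0,0],"rot":[0,0,0],"jaw":40}]'
python3 -m creep '[{"delta_pos":[0,0,0],"rot":[0,0,0],"jaw":40},{"delta_pos":[0,0,0],"rot":[0,0,0],"jaw":40},{"delta_pos":[0,0,0],"rot":[0,0,0],"jaw":40},{"delta_pos":[0,0,0],"rot":[0,0,0],"jaw":40},{"delta_pos":[0,0,0],"rot":[0,0,0],"jaw":40},{"delta_pos":[0,0,0],"rot":[0,0,0],"jaw":40},{"delta_pos":[0,0,0],"rot":[0,0,0],"jaw":40},{"delta_pos":[0,0,0],"rot":[0,0,0],"jaw":40},{"delta_pos":[0,-2,0],"rot":[0,0,0],"jaw":40},{"delta_pos":[0,-4,0],"rot":[0,0,0],"jaw":40}]'
```

```text
clock: 5.93
position: [553.7, 19.0, 50.6]
ee_rot: [0.699, 0.109, -0.107, -0.699]
contact_force: [0.6, 0.4, -0.5]
gripper_width: 55.5
clock: 6.77
position: [551.7, 18.6, 54.7]
ee_rot: [-0.699, -0.107, 0.109, 0.699]
contact_force: [-0.7, 0.6, 0.2]
gripper_width: 55.7
```

```bash
python3 -m creep '[{"delta_pos":[0,-8,0],"rot":[0,0,0],"jaw":40},{"delta_pos":[0,-16,0],"rot":[0,0,0],"jaw":40},{"delta_pos":[0,-20,0],"rot":[0,0,0],"jaw":40},{"delta_pos":[0,-20,0],"rot":[0,0,0],"jaw":40},{"delta_pos":[-6,-6,-12],"rot":[0,0,0],"jaw":40},{"delta_pos":[-12,0,-24],"rot":[0,0,0],"jaw":40},{"delta_pos":[-14,0,-29],"rot":[0,0,0],"jaw":40},{"delta_pos":[-14,0,-29],"rot":[0,0,0],"jaw":40},{"delta_pos":[-14,0,-29],"rot":[0,0,0],"jaw":40},{"delta_pos":[-14,0,-29],"rot":[0,0,0],"jaw":40}]'
python3 -m creep '[{"delta_pos":[-14,0,-29],"rot":[0,0,0],"jaw":40},{"delta_pos":[-14,0,-29],"rot":[0,0,0],"jaw":40},{"delta_pos":[-14,0,-28],"rot":[0,0,0],"jaw":40},{"delta_pos":[-9,0,-16],"rot":[0,0,0],"jaw":40},{"delta_pos":[-3,0,-6],"rot":[0,0,0],"jaw":40},{"delta_pos":[0,8,0],"rot":[0,0,0],"jaw":40},{"delta_pos":[0,12,0],"rot":[0,0,0],"jaw":40},{"delta_pos":[0,10,0],"rot":[0,0,0],"jaw":40},{"delta_pos":[0,0,0],"rot":[0,0,0],"jaw":40},{"delta_pos":[0,0,0],"rot":[0,0,0],"jaw":40}]'
python3 - <<'E'
from fit import *
plan([509,-269,46],Rn.from_quat(arm.read_state()["ee_rot"]))
im=arm.get_image("wrist"); c=("wrist",arm.calibration("wrist"));cv2.imwrite("pics/w2.png",im[:,:,::-1])
for t,P,z in (("mat",MAT,0),):
  ms=masks("wrist",t); occ=np.zeros((400,640),bool)
  for n in masks("wrist","dice_cup"): occ|=n[1]
  if ms: print(ms[0][0],fit([(c,ms[0][1],occ)],P,[509,-269,0],0,False))
arm.get_image("scene");c=("scene",arm.calibration("scene"))
E
```

```text
clock: 7.6
position: [526.7, -150.2, 125.0]
ee_rot: [-0.699, -0.108, 0.108, 0.699]
contact_force: [0.4, 0.6, -0.4]
gripper_width: 55.4
clock: 8.43
position: [508.7, -266.8, 94.4]
ee_rot: [-0.698, -0.108, 0.109, 0.699]
contact_force: [0.2, -0.3, -0.6]
gripper_width: 55.6
t 8.43 now [ 508.7 -266.8   94.4] shift(tool) [-0.3 48.3 -2.3] rotvec [0. 0. 0.]
0.68 (array([ 509., -269.]), np.float64(1.0))
```

View pics/w2.png

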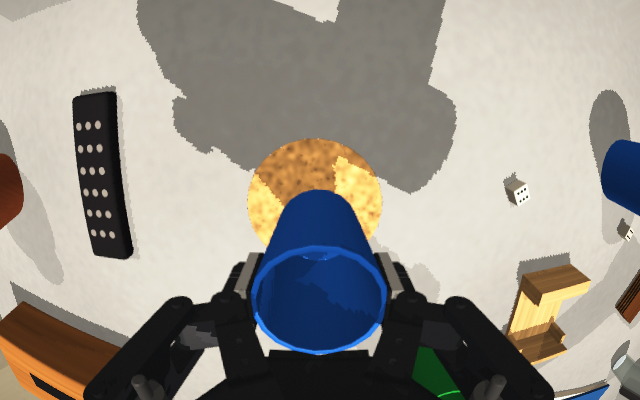

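Wrist view: the cup (318,260) is held upright over the mat (315,195), which is free. Lowering it and letting go.

```bash
python3 -m creep '[{"delta_pos":[0,6,0],"rot":[0,0,0],"jaw":40},{"delta_pos":[0,10,-1],"rot":[0,0,0],"jaw":40},{"delta_pos":[0,10,-1],"rot":[0,0,0],"jaw":40},{"delta_pos":[0,9,0],"rot":[0,0,0],"jaw":40},{"delta_pos":[0,6,0],"rot":[0,0,0],"jaw":40},{"delta_pos":[0,4,0],"rot":[0,0,0],"jaw":40},{"delta_pos":[0,2,0],"rot":[0,0,0],"jaw":40},{"delta_pos":[0,1,0],"rot":[0,0,0],"jaw":40},{"delta_pos":[0,0,0],"rot":[0,0,0],"jaw":40},{"delta_pos":[0,0,0],"rot":[0,0,0],"jaw":40}]'
```

```text
clock: 9.47
position: [509.8, -269.7, 47.6]
ee_rot: [0.699, 0.108, -0.108, -0.699]
contact_force: [-1.8, -0.9, 1.2]
gripper_width: 55.3
```

```bash
python3 -m creep '[{"delta_pos":[0,0.5,0],"rot":[0,0,0],"jaw":40},{"delta_pos":[0,0.5,0],"rot":[0,0,0],"jaw":40},{"delta_pos":[0,0,0],"rot":[0,0,0],"jaw":40},{"delta_pos":[0,0,0],"rot":[0,0,0],"jaw":40},{"delta_pos":[0,0,0],"rot":[0,0,0],"jaw":40},{"delta_pos":[0,0,0],"rot":[0,0,0],"jaw":40},{"delta_pos":[0,0,0],"rot":[0,0,0],"jaw":40},{"delta_pos":[0,0,0],"rot":[0,0,0],"jaw":40},{"delta_pos":[0,0,0],"rot":[0,0,0],"jaw":40},{"delta_pos":[0,0,0],"rot":[0,0,0],"jaw":40}]'
```

```text
clock: 10.3
position: [509.8, -269.7, 47.5]
ee_rot: [0.699, 0.108, -0.108, -0.699]
contact_force: [-2.9, 1.1, 7.1]
gripper_width: 56.2
```

Contact force is 7 N and z has stopped, so the cup is on the mat. Releasing, lifting, and turning toward the pile.

```bash
python3 -m creep '[{"delta_pos":[0,0,0],"rot":[0,0,0],"jaw":85},{"delta_pos":[0,0,0],"rot":[0,0,0],"jaw":85},{"delta_pos":[0,0,0],"rot":[0,0,0],"jaw":85},{"delta_pos":[0,0,0],"rot":[0,0,0],"jaw":85},{"delta_pos":[0,-8,0],"rot":[0,0,0],"jaw":85},{"delta_pos":[0,-18,0],"rot":[0,0,0],"jaw":85},{"delta_pos":[0,-25,0],"rot":[0,0,0],"jaw":85},{"delta_pos":[0,-25,0],"rot":[0,0,0],"jaw":85},{"delta_pos":[0,-25,0],"rot":[0,0,0],"jaw":85},{"delta_pos":[0,-25,0],"rot":[0,0.11,0],"jaw":85}]'
python3 -m creep '[{"delta_pos":[0,-20,0],"rot":[0,0.115,0],"jaw":85},{"delta_pos":[0,-15,0],"rot":[0,0.115,0],"jaw":85},{"delta_pos":[0,-10,0],"rot":[0,0.115,0],"jaw":85},{"delta_pos":[0,-5,0],"rot":[0,0.115,0],"jaw":85},{"delta_pos":[-5,0,18],"rot":[0,0,0],"jaw":85},{"delta_pos":[-11,0,36],"rot":[0,0,0],"jaw":85},{"delta_pos":[-11,0,36],"rot":[0,0,0],"jaw":85},{"delta_pos":[-11,0,36],"rot":[0,0,0],"jaw":85},{"delta_pos":[-11,0,36],"rot":[0,0,0],"jaw":85},{"delta_pos":[-11,0,36],"rot":[0,0,0],"jaw":85}]'
python3 -m creep '[{"delta_pos":[-11,0,36],"rot":[0,0,0],"jaw":85},{"delta_pos":[-11,0,36],"rot":[0,0,0],"jaw":85},{"delta_pos":[-11,0,36],"rot":[0,0,0],"jaw":85},{"delta_pos":[-11,0,36],"rot":[0,0,0],"jaw":85},{"delta_pos":[-11,0,36],"rot":[0,0,0],"jaw":85},{"delta_pos":[-11,0,36],"rot":[0,0,0],"jaw":85},{"delta_pos":[-11,0,36],"rot":[0,0,0],"jaw":85},{"delta_pos":[-11,0,36],"rot":[0,0,0],"jaw":85},{"delta_pos":[-6,0,20],"rot":[0,0,0],"jaw":85},{"delta_pos":[0,0,0],"rot":[0,0,0],"jaw":85}]'
python3 - <<'E'
from fit import *
plan([495,266,120],Rn.from_euler('z',-.26)*Rn.from_matrix(np.array([[1,0,0],[0,0,-1],[0,1,0]]).T))
im=arm.get_image("wrist"); c=("wrist",arm.calibration("wrist"));cv2.imwrite("pics/w3.png",im[:,:,::-1])
print(arm.read_state()["joints"])
for t,P,q in (("coaster_1",PILE,[495,266,-.26]),("rack",RACK,[550.5,19.5,.385])):
  for p,m in masks("wrist",t):
    if m.sum()>200: print(t,round(p,2),m.sum(),fit([(c,m,None)],P,q))
arm.get_image("scene");c=("scene",arm.calibration("scene"))
ms=masks("scene","dice_cup");d,i=near(c,ms,[[509,-269,50]]);print("cup",d,fit([(c,ms[i][1],None)],CUP,[509,-269,0],3,False))
E
```

```text
clock: 11.13
position: [509.7, -269.6, 174.1]
ee_rot: [0.704, 0.069, -0.069, -0.704]
contact_force: [0.2, 0.1, 0.1]
gripper_width: 85.3
clock: 11.97
position: [502.9, -61.3, 223.0]
ee_rot: [-0.701, 0.093, -0.093, 0.701]
contact_force: [0.8, 0.2, 1.2]
gripper_width: 84.9
clock: 12.8
position: [492.7, 262.9, 222.5]
ee_rot: [-0.701, 0.091, -0.092, 0.702]
contact_force: [0.1, -0.3, 0.2]
gripper_width: 85.0
t 12.8 now [492.7 262.9 222.5] shift(tool) [  1.4 102.5   3.4] rotvec [-0.001  0.001  0.001]
[ 7.78137463e-01  2.76649438e-01 -1.74660333e-01  1.61112102e-05
 -1.11946041e+00 -2.60900335e+00]
coaster_1 0.74 3614 (array([ 4.98241080e+02,  2.61045466e+02, -2.73777924e-01]), np.float64(0.060998756463119364))
rack 0.98 3736 (array([5.50060442e+02, 1.53242982e+01, 3.72274840e-01]), np.float64(0.0331791143423662))
cup 0.2585652469112267 (array([ 508.71005249, -268.51104736]), np.float64(0.06740168220050013))
```

View pics/w3.png

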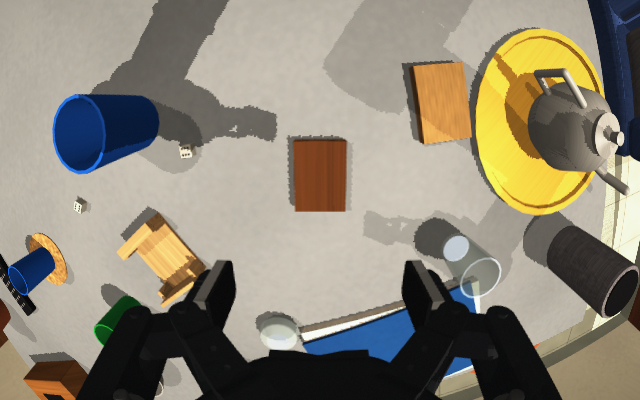

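Wrist view: the pile is at (320,175), clear of the card box (442,102) and the tea glass. The cup stands on the mat at (508.7, -268.5) by the scene fit. Descending over the pile.

```bash
python3 -m creep '[{"delta_pos":[1,10,0],"rot":[0,0,0],"jaw":85},{"delta_pos":[1,20,0],"rot":[0,0,0],"jaw":85},{"delta_pos":[1,25,0],"rot":[0,0,0],"jaw":85},{"delta_pos":[1,25,0],"rot":[0,0,0],"jaw":85},{"delta_pos":[0,25,0],"rot":[0,0,0],"jaw":85},{"delta_pos":[0,25,0],"rot":[0,0,0],"jaw":85},{"delta_pos":[0,20,0],"rot":[0,0,0],"jaw":85},{"delta_pos":[0,10,0],"rot":[0,0,0],"jaw":85},{"delta_pos":[0,0,0],"rot":[0,0,0],"jaw":85},{"delta_pos":[0,0,0],"rot":[0,0,0],"jaw":85}]'
python3 - <<'E'
from fit import *
p,R,s=pose();print(p.round(1),R.as_matrix().round(3).tolist())
im=arm.get_image("wrist"); c=("wrist",arm.calibration("wrist"));cv2.imwrite("pics/w4.png",im[:,:,::-1])
for t,P,q in (("coaster_1",PILE,[498,261,-.27]),):
  for p,m in masks("wrist",t):
    if m.sum()>200:
      r=fit([(c,m,None)],P,q);print(t,round(p,2),m.sum(),r)
      plan([*r[0][:2],20],Rn.from_euler('z',r[0][2])*Rn.from_matrix(np.array([[1,0,0],[0,0,-1],[0,1,0]]).T))
E
```

```text
clock: 13.88
position: [496.9, 257.5, 62.4]
ee_rot: [0.701, -0.093, 0.093, -0.701]
contact_force: [0.1, -0.2, -0.8]
gripper_width: 84.9
[496.9 257.5  62.4] [[0.965, -0.0, 0.261], [-0.261, -0.0, 0.965], [0.0, -1.0, -0.0]]
coaster_1 0.9 10867 (array([ 4.99817822e+02,  2.64061414e+02, -2.54309726e-01]), np.float64(0.03615544488451439))
t 13.98 now [497.5 258.5  63.7] shift(tool) [ 0.7 43.7  5.9] rotvec [-0.002 -0.009  0.002]
coaster_1 0.41 586 (array([ 4.98e+02,  2.61e+02, -2.70e-01]), np.float64(1.0))
t 13.98 now [497.5 258.5  63.7] shift(tool) [-0.3 43.7  2.5] rotvec [-0.002  0.007  0.002]
```

```bash
python3 -m creep '[{"delta_pos":[1,5,2.5],"rot":[0,0,0],"jaw":85},{"delta_pos":[0,10,2.5],"rot":[0,0,0],"jaw":85},{"delta_pos":[0,12,0],"rot":[0,0,0],"jaw":85},{"delta_pos":[0,12,0],"rot":[0,0,0],"jaw":85},{"delta_pos":[0,8,0],"rot":[0,0,0],"jaw":80},{"delta_pos":[0,4,0],"rot":[0,0,0],"jaw":74},{"delta_pos":[0,2,0],"rot":[0,0,0],"jaw":70},{"delta_pos":[0,1,0],"rot":[0,0,0],"jaw":70},{"delta_pos":[0,0,0],"rot":[0,0,0],"jaw":70},{"delta_pos":[0,0,0],"rot":[0,0,0],"jaw":70}]'
python3 - <<'E'
from fit import *
s=arm.read_state();print(s["position"],s["contact_force"],s["gripper_width"])
im=arm.get_image("wrist"); c=("wrist",arm.calibration("wrist"));cv2.imwrite("pics/w5.png",im[:,:,::-1])
for p,m in masks("wrist","coaster_1"):
    if m.sum()>200:
      print(round(p,2),m.sum(),fit([(c,m,None)],PILE,[499.5,263.7,-.255]))
E
```

```text
clock: 14.82
position: [499.1, 262.8, 8.8]
ee_rot: [-0.701, 0.092, -0.093, 0.701]
contact_force: [0.3, 0.2, 0.2]
gripper_width: 70.1
[499.14824816 262.82090239   8.78880902] [0.2728162  0.16356577 0.17124954] 70.095095894655
0.87 17864 (array([ 5.00885095e+02,  2.63140660e+02, -2.56723731e-01]), np.float64(0.03698911844416908))
0.75 272 (array([ 4.97255771e+02,  2.64288294e+02, -2.15406584e-01]), np.float64(0.9853952987860242))
```

View pics/w5.png

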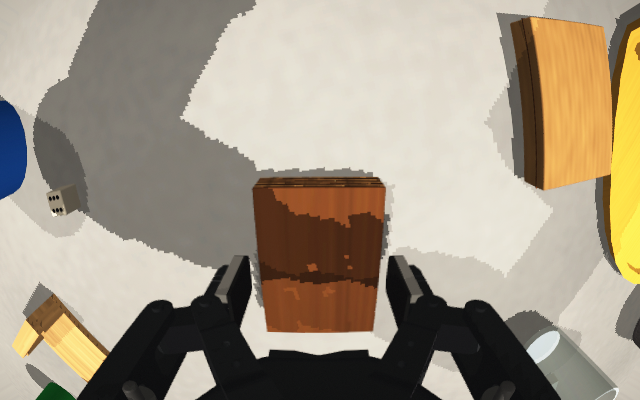

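Wrist view: the pads (237,280) and (400,280) straddle the pile symmetrically and the card box is clear. Creeping down to the table.

```bash
python3 -m creep '[{"delta_pos":[1,1,0],"rot":[0,0,0],"jaw":70},{"delta_pos":[0,1,0],"rot":[0,0,0],"jaw":70},{"delta_pos":[0,1,0],"rot":[0,0,0],"jaw":70},{"delta_pos":[0,1,0],"rot":[0,0,0],"jaw":70},{"delta_pos":[0,1,0],"rot":[0,0,0],"jaw":70},{"delta_pos":[0,1,0],"rot":[0,0,0],"jaw":70},{"delta_pos":[0,0,0],"rot":[0,0,0],"jaw":70},{"delta_pos":[0,0,0],"rot":[0,0,0],"jaw":70},{"delta_pos":[0,0,0],"rot":[0,0,0],"jaw":70},{"delta_pos":[0,0,0],"rot":[0,0,0],"jaw":70}]'
python3 -m creep '[{"delta_pos":[0,1,0],"rot":[0,0,0],"jaw":70},{"delta_pos":[0,1,0],"rot":[0,0,0],"jaw":70},{"delta_pos":[0,0,0],"rot":[0,0,0],"jaw":70},{"delta_pos":[0,0,0],"rot":[0,0,0],"jaw":70},{"delta_pos":[0,0,0],"rot":[0,0,0],"jaw":70},{"delta_pos":[0,0,0],"rot":[0,0,0],"jaw":70},{"delta_pos":[0,0,0],"rot":[0,0,0],"jaw":70},{"delta_pos":[0,0,0],"rot":[0,0,0],"jaw":70},{"delta_pos":[0,0,0],"rot":[0,0,0],"jaw":70},{"delta_pos":[0,0,0],"rot":[0,0,0],"jaw":70}]'
```

```text
clock: 15.75
position: [499.8, 262.3, 2.3]
ee_rot: [-0.701, 0.093, -0.093, 0.701]
contact_force: [-0.9, 1.0, -0.4]
gripper_width: 69.7
clock: 16.58
position: [499.8, 262.3, 0.3]
ee_rot: [-0.701, 0.093, -0.093, 0.701]
contact_force: [1.0, -0.9, -0.4]
gripper_width: 70.0
```

```bash
python3 -m creep '[{"delta_pos":[0,1,0],"rot":[0,0,0],"jaw":68},{"delta_pos":[0,1,0],"rot":[0,0,0],"jaw":68},{"delta_pos":[0,0,0],"rot":[0,0,0],"jaw":68},{"delta_pos":[0,0,0],"rot":[0,0,0],"jaw":68},{"delta_pos":[0,0,0],"rot":[0,0,0],"jaw":68},{"delta_pos":[0,0,0],"rot":[0,0,0],"jaw":68},{"delta_pos":[0,0,0],"rot":[0,0,0],"jaw":68},{"delta_pos":[0,0,0],"rot":[0,0,0],"jaw":68},{"delta_pos":[0,0,0],"rot":[0,0,0],"jaw":68},{"delta_pos":[0,0,0],"rot":[0,0,0],"jaw":68}]'
```

```text
clock: 17.42
position: [499.8, 262.3, -1.7]
ee_rot: [-0.701, 0.093, -0.093, 0.701]
contact_force: [0.1, -0.3, 0.7]
gripper_width: 67.7
```

```bash
python3 -m creep '[{"delta_pos":[0,0.5,0],"rot":[0,0,0],"jaw":68},{"delta_pos":[0,0.5,0],"rot":[0,0,0],"jaw":68},{"delta_pos":[0,0,0],"rot":[0,0,0],"jaw":64},{"delta_pos":[0,0,0],"rot":[0,0,0],"jaw":45},{"delta_pos":[0,0,0],"rot":[0,0,0],"jaw":45},{"delta_pos":[0,0,0],"rot":[0,0,0],"jaw":45},{"delta_pos":[0,0,0],"rot":[0,0,0],"jaw":45},{"delta_pos":[0,0,0],"rot":[0,0,0],"jaw":45},{"delta_pos":[0,0,0],"rot":[0,0,0],"jaw":45},{"delta_pos":[0,0,0],"rot":[0,0,0],"jaw":45}]'
python3 -m creep '[{"delta_pos":[0,-2,0],"rot":[0,0,0],"jaw":45},{"delta_pos":[0,-6,0],"rot":[0,0,0],"jaw":45},{"delta_pos":[0,-15,0],"rot":[0,0,0],"jaw":45},{"delta_pos":[0,-25,0],"rot":[0,0,0],"jaw":45},{"delta_pos":[0,-25,0],"rot":[0,0,0],"jaw":45},{"delta_pos":[0,-25,0],"rot":[0,0,0],"jaw":45},{"delta_pos":[0,-25,0],"rot":[0,0,0],"jaw":45},{"delta_pos":[0,-15,0],"rot":[0,0,0],"jaw":45},{"delta_pos":[0,-5,0],"rot":[0,0,0],"jaw":45},{"delta_pos":[0,0,0],"rot":[0,0,0],"jaw":45}]'
python3 - <<'E'
from fit import *
print(pose()[0])
im=arm.get_image("side");c=("side",arm.calibration("side"))
u,v=proj(c[1],[500,262,130])[0].astype(int);print(u,v)
a=im[max(v-60,0):v+90,u-80:u+80];cv2.imwrite("pics/s2.png",cv2.resize(a,None,fx=4,fy=4,interpolation=2)[:,:,::-1])
E
```

```text
clock: 18.25
position: [500.0, 262.6, -2.3]
ee_rot: [-0.701, 0.093, -0.093, 0.701]
contact_force: [-1.4, 0.2, 5.2]
gripper_width: 58.9
clock: 19.08
position: [500.0, 262.4, 141.4]
ee_rot: [-0.7, 0.093, -0.093, 0.702]
contact_force: [-0.0, 0.3, -1.7]
gripper_width: 58.9
[499.95598383 262.44376049 141.35098297]
330 263
```

View pics/s2.png

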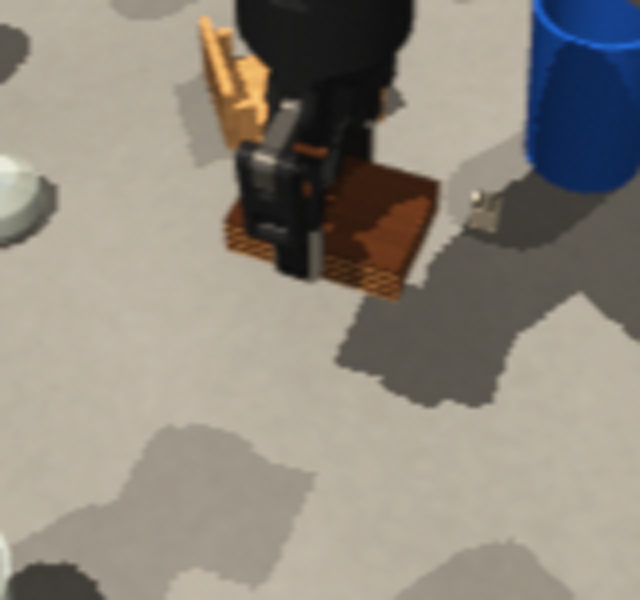

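Side crop: all four layers hang between the fingers (310,240) and nothing is left on the table. Moving to a spot beyond the rack for a measuring view with the pile in hand.

```bash
python3 -m creep '[{"delta_pos":[0,-6,0],"rot":[0,-0.05,0],"jaw":45},{"delta_pos":[0,-10,0],"rot":[0,-0.1,0],"jaw":45},{"delta_pos":[0,-10,0],"rot":[0,-0.1,0],"jaw":45},{"delta_pos":[0,-10,0],"rot":[0,-0.1,0],"jaw":45},{"delta_pos":[0,-10,0],"rot":[0,-0.1,0],"jaw":45},{"delta_pos":[0,-10,0],"rot":[0,-0.1,0],"jaw":45},{"delta_pos":[0,-4,0],"rot":[0,-0.1,0],"jaw":45},{"delta_pos":[2,0,-8],"rot":[0,0,0],"jaw":45},{"delta_pos":[4,0,-18],"rot":[0,0,0],"jaw":45},{"delta_pos":[6,0,-26],"rot":[0,0,0],"jaw":45}]'
python3 -m creep '[{"delta_pos":[6,0,-26],"rot":[0,0,0],"jaw":45},{"delta_pos":[6,0,-26],"rot":[0,0,0],"jaw":45},{"delta_pos":[6,0,-26],"rot":[0,0,0],"jaw":45},{"delta_pos":[6,0,-26],"rot":[0,0,0],"jaw":45},{"delta_pos":[6,0,-26],"rot":[0,0,0],"jaw":45},{"delta_pos":[6,0,-26],"rot":[0,0,0],"jaw":45},{"delta_pos":[6,0,-24],"rot":[0,0,0],"jaw":45},{"delta_pos":[4,0,-14],"rot":[0,0,0],"jaw":45},{"delta_pos":[0,0,0],"rot":[0,0,0],"jaw":45},{"delta_pos":[0,0,0],"rot":[0,0,0],"jaw":45}]'
python3 - <<'E'
from fit import *
p,R,s=pose();print(p.round(1),R.as_matrix().round(3).tolist(),s["clock"])
im=arm.get_image("wrist"); c=("wrist",arm.calibration("wrist"));cv2.imwrite("pics/w6.png",im[:,:,::-1])
co=masks("wrist","coaster_1"); 
for pp,m in co:
    if m.sum()>5000:
      q=p[:2].tolist()+[.385]; print("pile",round(pp,2),m.sum(),fit([(c,m,None)],PILE,q,p[2]+2.3))
for pp,m in masks("wrist","rack"):
    if m.sum()>200: print("rack",round(pp,2),m.sum(),np.argwhere(m).mean(0)[::-1].round(),fit([(c,m,None)],RACK,[550.5,18.5,.385]))
for n in("scene","side"):
    arm.get_image(n);c=(n,arm.calibration(n))
    for pp,m in masks(n,"rack"):
        if m.sum()>200: print(n,"rack",round(pp,2),m.sum(),fit([(c,m,None)],RACK,[550.5,18.5,.385]))
E
```

```text
clock: 19.97
position: [529.6, 218.4, 198.2]
ee_rot: [0.694, 0.134, -0.137, -0.694]
contact_force: [1.3, 0.6, -1.7]
gripper_width: 59.0
clock: 20.8
position: [645.8, 55.5, 198.3]
ee_rot: [-0.694, -0.134, 0.136, 0.694]
contact_force: [-0.0, 0.7, -1.1]
gripper_width: 58.5
[645.8  55.5 198.3] [[0.927, -0.003, -0.374], [0.374, -0.0, 0.927], [-0.003, -1.0, 0.001]] 20.8
pile 0.72 20171 (array([6.47173827e+02, 5.63081782e+01, 3.86073955e-01]), np.float64(0.045648301886792475))
rack 0.87 7970 [320.  83.] (array([5.50552599e+02, 1.96202056e+01, 3.77105481e-01]), np.float64(0.023199756613178746))
side rack 0.65 1099 (array([5.47567169e+02, 1.96319330e+01, 3.71035593e-01]), np.float64(0.04056006222913655))
```

View pics/w6.png

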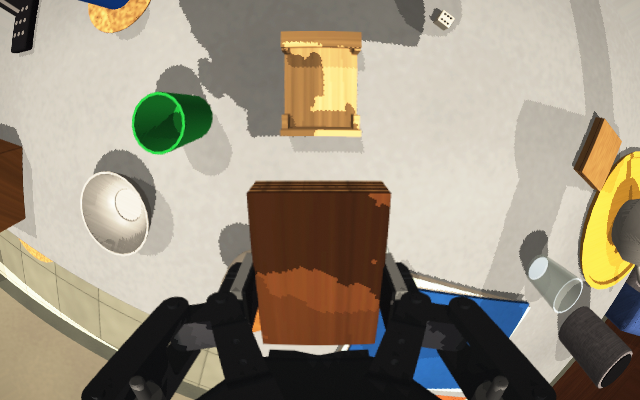

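Wrist view: the empty rack is at (320,85) with the lip at the top, and the pile in the fingers is square at (318,255). The rack fits at (550.6, 19.6, 0.377) and the pile centre sits about 1.5 mm +x of the TCP. Tilting 30° now, then computing the insertion line.

```bash
python3 -m creep '[{"delta_pos":[0,0,0],"rot":[0,0.007,-0.034],"jaw":45},{"delta_pos":[0,0,0],"rot":[0,0,-0.07],"jaw":45},{"delta_pos":[0,0,0],"rot":[0,0,-0.07],"jaw":45},{"delta_pos":[0,0,0],"rot":[0,0,-0.07],"jaw":45},{"delta_pos":[0,0,0],"rot":[0,0,-0.07],"jaw":45},{"delta_pos":[0,0,0],"rot":[0,0,-0.07],"jaw":45},{"delta_pos":[0,0,0],"rot":[0,0,-0.07],"jaw":45},{"delta_pos":[0,0,0],"rot":[0,0,-0.07],"jaw":45},{"delta_pos":[0,0,0],"rot":[0,0,0],"jaw":45},{"delta_pos":[0,0,0],"rot":[0,0,0],"jaw":45}]'
cat > ins.py <<'E'
from h import *
RK=np.array([550.5,19.4,.378])   # rack x,y,yaw
DX,DY,DZ=1.3,-2.3,0.1              # pile bottom centre in tool frame
R0=Rn.from_matrix(np.array([[1,0,0],[0,0,-1],[0,1,0]]).T)
def Rt(th): return Rn.from_euler('z',RK[2])*Rn.from_euler('y',-th)*R0
def tcp(bx,bz,th):
    w=Rn.from_euler('z',RK[2]).apply([bx,0,bz])+[RK[0],RK[1],0]
    return w-Rt(th).apply([DX,DY,DZ])
def where():
    p,R,s=pose(); B=p+R.apply([DX,DY,DZ])-[RK[0],RK[1],0]
    Rr=Rn.from_euler('z',RK[2]).inv(); M=(Rr*R*R0.inv())
    print("clock",round(s["clock"],2),"B in rack",Rr.apply(B).round(1),"rot(xyz deg)",np.degrees(M.as_rotvec()).round(2),"F rack",Rr.apply(s["contact_force"]).round(1),"jaw",round(s["gripper_width"],1))
def go(bx,bz,th): plan(tcp(bx,bz,th),Rt(th))
E
python3 - <<'E'
from ins import *
th=.524;u=np.array([np.cos(th),np.sin(th)]);B=np.array([2.5,28.5])
where(); print(np.round(arm.read_state()["joints"],3))
go(*(B+90*u),th); go(*(B+65*u),th); go(*B,th)
E
```

```text
clock: 21.98
position: [645.6, 56.4, 200.6]
ee_rot: [-0.636, -0.308, -0.05, 0.705]
contact_force: [0.1, -0.4, -0.3]
gripper_width: 58.9
clock 21.98 B in rack [102.   -0.6 203.2] rot(xyz deg) [  0.04 -29.93   0.13] F rack [-0.1 -0.4 -0.3] jaw 58.9
[ 0.322  0.253 -0.352 -0.068 -0.445 -1.459]
t 21.98 now [645.6  56.4 200.6] shift(tool) [-83.4 101.6   0.7] rotvec [-0.001  0.002 -0.002]
t 21.98 now [645.6  56.4 200.6] shift(tool) [-108.4  101.7    0.7] rotvec [-0.001  0.002 -0.002]
t 21.98 now [645.6  56.4 200.6] shift(tool) [-173.4  101.8    0.8] rotvec [-0.001  0.002 -0.002]
```

```bash
python3 -m creep '[{"delta_pos":[-4,5,0],"rot":[0,0,0],"jaw":45},{"delta_pos":[-11,13,0],"rot":[0,0,0],"jaw":45},{"delta_pos":[-12,15,0],"rot":[0,0,0],"jaw":45},{"delta_pos":[-12,15,0],"rot":[0,0,0],"jaw":45},{"delta_pos":[-12,15,0],"rot":[0,0,0],"jaw":45},{"delta_pos":[-12,15,0.5],"rot":[0,0,0],"jaw":45},{"delta_pos":[-12,14,0],"rot":[0,0,0],"jaw":45},{"delta_pos":[-8,10,0],"rot":[0,0,0],"jaw":45},{"delta_pos":[0,0,0],"rot":[0,0,0],"jaw":45},{"delta_pos":[0,0,0],"rot":[0,0,0],"jaw":45}]'
python3 - <<'E'
from ins import *
import fit as F
th=.524;where(); go(2.5,28.5,th)
p,R,s=pose();im=arm.get_image("wrist");c=("wrist",arm.calibration("wrist"));cv2.imwrite("pics/w7.png",im[:,:,::-1])
# overlay expected rack edges and fit rack with pile as occluder
occ=np.zeros((400,640),bool)
for pp,m in masks("wrist","coaster_1"):
    print("c",round(pp,2),m.sum(),np.argwhere(m).mean(0)[::-1].round())
    if m.sum()>8000: occ|=m
occ[230:]=True
ms=masks("wrist","rack")
for pp,m in ms:
    if m.sum()>200: print("rack",round(pp,2),m.sum(),np.argwhere(m).mean(0)[::-1].round(),F.fit([(c,m,occ)],F.RACK,RK))
E
```

```text
clock: 22.82
position: [627.8, 49.2, 70.0]
ee_rot: [-0.636, -0.309, -0.05, 0.706]
contact_force: [-0.1, 0.4, -1.0]
gripper_width: 58.7
clock 22.82 B in rack [82.8 -0.7 72.7] rot(xyz deg) [  0.07 -29.95   0.15] F rack [ 0.1  0.4 -1. ] jaw 58.7
t 22.82 now [627.8  49.2  70. ] shift(tool) [-91.6  -1.8   0.9] rotvec [-0.002  0.002 -0.001]
c 0.87 491 [318. 188.]
c 0.65 165 [292. 185.]
c 0.61 661 [316. 181.]
rack 0.77 28170 [320.  87.] (array([5.50910317e+02, 1.90256501e+01, 3.81969885e-01]), np.float64(0.05742024670353041))
```

View pics/w7.png

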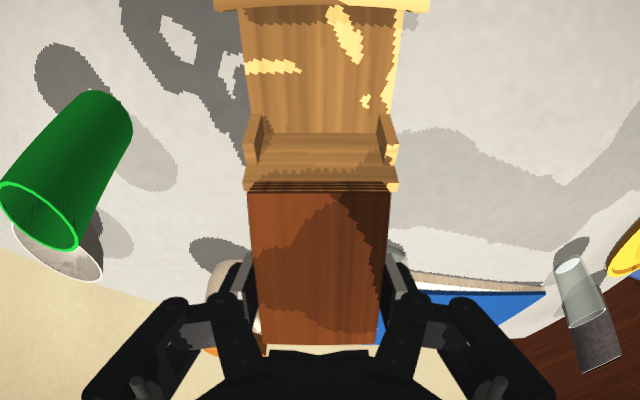

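Wrist view: the tilted pile (319,260) lines up with the rack (tall wall centre about 321, lip at the top about 322), so I shift about 1 mm in +z. The dark area by the tall wall is shadow. Sliding in along the tilt.

```bash
python3 -m creep '[{"delta_pos":[-5,-1,0.5],"rot":[0,0,0],"jaw":45},{"delta_pos":[-9,-0.5,0.5],"rot":[0,0,0],"jaw":45},{"delta_pos":[-10,0,0],"rot":[0,0,0],"jaw":45},{"delta_pos":[-10,0,0],"rot":[0,0,0],"jaw":45},{"delta_pos":[-10,0,0],"rot":[0,0,0],"jaw":45},{"delta_pos":[-10,0,0],"rot":[0,0,0],"jaw":45},{"delta_pos":[-8,0,0],"rot":[0,0,0],"jaw":45},{"delta_pos":[-5,0,0],"rot":[0,0,0],"jaw":45},{"delta_pos":[0,0,0],"rot":[0,0,0],"jaw":45},{"delta_pos":[0,0,0],"rot":[0,0,0],"jaw":45}]'
python3 - <<'E'
from ins import *
where(); go(2.5,28.5,.524)
E
```

```text
clock: 23.8
position: [573.9, 24.8, 40.8]
ee_rot: [-0.632, -0.309, -0.049, 0.709]
contact_force: [-0.3, -0.6, -0.9]
gripper_width: 58.6
clock 23.8 B in rack [23.7 -3.5 43.5] rot(xyz deg) [  0.69 -29.99   0.28] F rack [-0.5 -0.5 -0.9] jaw 58.6
t 23.8 now [573.9  24.8  40.8] shift(tool) [-25.8   2.4   3.5] rotvec [-0.013  0.002 -0.001]
```

```bash
python3 -m creep '[{"delta_pos":[0,0,0],"rot":[0,0,0],"jaw":45},{"delta_pos":[0,0,0],"rot":[0,0,0],"jaw":45},{"delta_pos":[0,0,0],"rot":[0,0,0],"jaw":45},{"delta_pos":[0,0,0],"rot":[0,0,0],"jaw":45},{"delta_pos":[0,0,0],"rot":[0,0,0],"jaw":45},{"delta_pos":[0,0,0],"rot":[0,0,0],"jaw":45},{"delta_pos":[0,0,0],"rot":[0,0,0],"jaw":45},{"delta_pos":[0,0,0],"rot":[0,0,0],"jaw":45},{"delta_pos":[0,0,0],"rot":[0,0,0],"jaw":45},{"delta_pos":[0,0,0],"rot":[0,0,0],"jaw":45}]'
python3 - <<'E'
from ins import *
where(); s=arm.read_state();print(np.round(s["joints"],3),s["joint_vel"],np.round(s["joint_efforts"],1)); go(2.5,28.5,.524)
E
```

```text
clock: 24.63
position: [573.5, 24.9, 40.0]
ee_rot: [-0.632, -0.308, -0.048, 0.709]
contact_force: [-0.2, -0.9, -1.7]
gripper_width: 58.9
clock 24.63 B in rack [23.3 -3.3 42.6] rot(xyz deg) [  0.71 -29.91   0.27] F rack [-0.5 -0.8 -1.7] jaw 58.9
[ 0.246  0.402 -0.513 -0.517 -0.16  -0.943] [-9.65236141e-05  1.68555217e-03  4.35426230e-04 -1.22307500e-03
 -1.33447086e-05  1.37883943e-04] [  0.  -33.5  12.    2.4   0.9  -0. ]
t 24.63 now [573.5  24.9  40. ] shift(tool) [-25.1   1.9   3.3] rotvec [-0.013  0.001 -0.002]
```

Joint 5 sits at its limit (-0.16), which explains the sideways drift, and nothing is touching. I'll fit a small kinematic model from the recorded states to see which tilt the arm can reach here.

```bash
cat > kin.py <<'E'
from ins import *
from scipy.optimize import least_squares
D=[([-1.005,.386,.007],[188.585,-595.267,230.214],[-.698,-.108,.108,.7]),
([.778137,.276649,-.17466],[492.7,262.9,222.5],[-.701,.091,-.092,.702]),
([.322,.253,-.352],[645.6,56.4,200.6],[-.636,-.308,-.05,.705])]
s=arm.read_state(); D.append((s["joints"][:3],s["position"],s["ee_rot"]))
def wc(k,q):
    a0,d,l1,a2,l2,L6=k; f=q[1]-q[2]
    r=a0+l1*np.sin(q[1])+l2*np.cos(f)+a2*np.sin(f); z=d+l1*np.cos(q[1])-l2*np.sin(f)+a2*np.cos(f)
    return np.array([r*np.cos(q[0]),r*np.sin(q[0]),z])
ap=lambda Q:Rn.from_quat(Q).apply([0,1,0])
k=least_squares(lambda k:np.r_[np.ravel([wc(k,q)+k[5]*ap(Q)-p for q,p,Q in D]),.01*(k-[0,320,440,30,420,250])],[0,320,440,30,420,250]).x
def bend(T,R):
    a=R.apply([0,1,0]); W=np.array(T)-k[5]*a
    q=least_squares(lambda q:wc(k,q)-W,[np.arctan2(W[1],W[0]),.4,-.4]).x; f=q[1]-q[2]
    fd=np.array([np.cos(f)*np.cos(q[0]),np.cos(f)*np.sin(q[0]),-np.sin(f)])
    return np.arccos(fd@a),q
E
python3 - <<'E'
from kin import *
print(k.round(1),[(wc(k,q)+k[5]*ap(Q)-p).round(1).tolist() for q,p,Q in D],[bend(p,Rn.from_quat(Q))[0].round(3) for q,p,Q in D])
for deg in(10,15,20,24,25,26,28,30):
    th=np.radians(deg); u=np.array([np.cos(th),np.sin(th)]); low=np.array([2.5,7.5+42*np.sin(th)])
    print(deg,[round(bend(tcp(*(low+e*u),th),Rt(th))[0],3) for e in(0,20,40,90)])
E
```

```text
[113.2 140.4 202.9 144.1 376.5  77.2] [[129.1, 95.1, 15.5], [-86.4, 137.5, 1.3], [-82.8, 133.7, -26.4], [-17.8, 120.9, 9.6]] [np.float64(1.197), np.float64(1.107), np.float64(0.597), np.float64(0.238)]
10 [np.float64(0.436), np.float64(0.465), np.float64(0.497), np.float64(0.59)]
15 [np.float64(0.358), np.float64(0.388), np.float64(0.421), np.float64(0.514)]
20 [np.float64(0.288), np.float64(0.317), np.float64(0.349), np.float64(0.44)]
24 [np.float64(0.24), np.float64(0.267), np.float64(0.296), np.float64(0.383)]
25 [np.float64(0.23), np.float64(0.256), np.float64(0.284), np.float64(0.37)]
26 [np.float64(0.222), np.float64(0.245), np.float64(0.273), np.float64(0.356)]
28 [np.float64(0.208), np.float64(0.227), np.float64(0.252), np.float64(0.331)]
30 [np.float64(0.2), np.float64(0.214), np.float64(0.235), np.float64(0.307)]
```

```bash
python3 - <<'E'
s=open('kin.py').read()
s=s.replace("a0,d,l1,a2,l2,L6=k;","a0,d,l1,a2,l2,L6,b=k;").replace("return np.array([r*np.cos(q[0]),r*np.sin(q[0]),z])","return np.array([r*np.cos(q[0])-b*np.sin(q[0]),r*np.sin(q[0])+b*np.cos(q[0]),z])")
s=s.replace("30,420,250]","30,420,250,-159]").replace(".01*(k",".003*(k")
open('kin.py','w').write(s)
E
python3 - <<'E'
from kin import *
print(k.round(1),[(wc(k,q)+k[5]*ap(Q)-p).round(1).tolist() for q,p,Q in D],[bend(p,Rn.from_quat(Q))[0].round(3) for q,p,Q in D])
for deg in(-15,-10,0,10,15,20,24,25,26,28,30):
    th=np.radians(deg); low=np.array([2.5,7.5+42*np.sin(np.radians(27))])
    u=np.array([np.cos(th),np.sin(th)])
    print(deg,[round(bend(tcp(*(low+e*u),th),Rt(th))[0],3) for e in(0,20,40,90)])
E
```

```text
[-149.3  361.7  563.3  -71.8  616.2  351.1 -155.7] [[6.1, -1.1, 7.4], [-6.9, -2.9, -3.5], [0.4, 5.7, -7.5], [3.7, -12.1, 3.6]] [np.float64(1.181), np.float64(1.127), np.float64(0.459), np.float64(0.141)]
-15 [np.float64(1.142), np.float64(1.154), np.float64(1.167), np.float64(1.204)]
-10 [np.float64(1.035), np.float64(1.049), np.float64(1.063), np.float64(1.103)]
0 [np.float64(0.815), np.float64(0.832), np.float64(0.849), np.float64(0.895)]
10 [np.float64(0.583), np.float64(0.604), np.float64(0.625), np.float64(0.679)]
15 [np.float64(0.462), np.float64(0.485), np.float64(0.509), np.float64(0.567)]
20 [np.float64(0.337), np.float64(0.363), np.float64(0.389), np.float64(0.453)]
24 [np.float64(0.235), np.float64(0.263), np.float64(0.291), np.float64(0.359)]
25 [np.float64(0.21), np.float64(0.238), np.float64(0.266), np.float64(0.335)]
26 [np.float64(0.184), np.float64(0.213), np.float64(0.241), np.float64(0.312)]
28 [np.float64(0.132), np.float64(0.162), np.float64(0.191), np.float64(0.264)]
30 [np.float64(0.084), np.float64(0.112), np.float64(0.142), np.float64(0.215)]
```

The model now matches the joint-5 readings. At 30° the wrist limit is hit, but 26.5° stays reachable (bend about 0.18) and leaves ±2.2 mm between lip and wall. Backing off and re-tilting to 26.5°.

```bash
python3 -m creep '[{"delta_pos":[6,0,0],"rot":[0,0,0],"jaw":45},{"delta_pos":[8,0,0],"rot":[0,0,0],"jaw":45},{"delta_pos":[6,0,0],"rot":[0,0,0],"jaw":45},{"delta_pos":[3,0,0],"rot":[0,0,0.02],"jaw":45},{"delta_pos":[0,0,0],"rot":[0,0,0.02],"jaw":45},{"delta_pos":[0,0,0],"rot":[0,0,0.02],"jaw":45},{"delta_pos":[0,0,0],"rot":[0,0,0],"jaw":45},{"delta_pos":[0,0,0],"rot":[0,0,0],"jaw":45},{"delta_pos":[0,0,0],"rot":[0,0,0],"jaw":45},{"delta_pos":[0,0,0],"rot":[0,0,0],"jaw":45}]'
python3 - <<'E'
from ins import *
th=np.radians(26.5);u=np.array([np.cos(th),np.sin(th)])
where(); print(np.round(arm.read_state()["joints"],3)); B=np.array([2.5,28.06])
go(*(B+45*u),th); go(*(B+20*u),th); go(*B,th)
E
```

```text
clock: 25.47
position: [591.8, 32.1, 51.4]
ee_rot: [-0.641, -0.289, -0.027, 0.71]
contact_force: [-0.2, 0.4, -1.9]
gripper_width: 58.8
clock 25.47 B in rack [43.3 -3.3 54. ] rot(xyz deg) [  0.71 -26.48   0.27] F rack [-0.1  0.4 -1.9] jaw 58.8
[ 0.29   0.406 -0.515 -0.269 -0.197 -1.226]
t 25.47 now [591.8  32.1  51.4] shift(tool) [-3.1  5.1  3.2] rotvec [-0.013  0.002 -0.   ]
t 25.47 now [591.8  32.1  51.4] shift(tool) [-28.1   5.1   3.3] rotvec [-0.013  0.002 -0.   ]
t 25.47 now [591.8  32.1  51.4] shift(tool) [-48.1   5.1   3.3] rotvec [-0.013  0.002 -0.   ]
```

```bash
python3 - <<'E'
s=open('kin.py').read()
s=s.replace("([.322,.253","([.246,.402,-.513],[573.5,24.9,40.0],[-.632,-.308,-.048,.709]),\n([.322,.253")
open('kin.py','w').write(s)
E
python3 - <<'E'
from kin import *
print(k.round(1),[(wc(k,q)+k[5]*ap(Q)-p).round(1).tolist() for q,p,Q in D],[bend(p,Rn.from_quat(Q))[0].round(3) for q,p,Q in D])
for q,p,Q in D:
    f=q[1]-q[2];a=ap(Q);fd=np.array([np.cos(f)*np.cos(q[0]),np.cos(f)*np.sin(q[0]),-np.sin(f)]);print(round(np.arccos(fd@a),3),"az-q1",np.round(np.arctan2(a[1],a[0])-q[0],3))
for deg in(20,22,24,25,26.5,28,30):
    th=np.radians(deg); low=np.array([2.5,28]);u=np.array([np.cos(th),np.sin(th)])
    print(deg,[round(bend(tcp(*(low+e*u),th),Rt(th))[0],3) for e in(0,20,40,90)])
E
```

```text
[ -98.8  291.2  544.4  -38.8  554.3  318.6 -154.9] [[5.8, 0.9, 5.7], [-4.7, 0.4, -2.8], [18.8, -10.1, 13.0], [-2.1, 4.8, -5.7], [-14.0, -4.0, -10.2]] [np.float64(1.184), np.float64(1.125), np.float64(0.112), np.float64(0.458), np.float64(0.228)]
1.194 az-q1 2.729
1.118 az-q1 -0.122
0.161 az-q1 0.159
0.446 az-q1 0.058
0.197 az-q1 0.117
20 [np.float64(0.302), np.float64(0.331), np.float64(0.359), np.float64(0.43)]
22 [np.float64(0.251), np.float64(0.281), np.float64(0.311), np.float64(0.383)]
24 [np.float64(0.2), np.float64(0.231), np.float64(0.262), np.float64(0.337)]
25 [np.float64(0.174), np.float64(0.206), np.float64(0.237), np.float64(0.313)]
26.5 [np.float64(0.136), np.float64(0.168), np.float64(0.2), np.float64(0.278)]
28 [np.float64(0.098), np.float64(0.13), np.float64(0.163), np.float64(0.242)]
30 [np.float64(0.055), np.float64(0.082), np.float64(0.114), np.float64(0.194)]
```

```bash
cat > kin2.py <<'E'
from ins import *
from scipy.optimize import least_squares
D=[([-1.005,.386,.007,-.001,-1.194],[188.585,-595.267,230.214],[-.698,-.108,.108,.7]),
([.778137,.276649,-.17466,0,-1.11946],[492.7,262.9,222.5],[-.701,.091,-.092,.702]),
([.322,.253,-.352,-.068,-.445],[645.6,56.4,200.6],[-.636,-.308,-.05,.705]),
([.246,.402,-.513,-.517,-.16],[573.5,24.9,40.0],[-.632,-.308,-.048,.709]),
([.29,.406,-.515,-.269,-.197],[591.8,32.1,51.4],[-.641,-.289,-.027,.71])]
def fk(k,q):
    a0,d,l1,a2,l2,L6,b1,b2,c=k; f=q[1]-q[2]
    A=Rn.from_euler('ZY',[q[0],f]); W=A*Rn.from_euler('XY',[-q[3],-q[4]])
    p=Rn.from_euler('z',q[0]).apply([a0+l1*np.sin(q[1]),b1,d+l1*np.cos(q[1])])+A.apply([l2,0,a2])+(A*Rn.from_euler('X',-q[3])).apply([0,b2,0])+W.apply([L6,0,c])
    return p,W.apply([1,0,0])
ap=lambda Q:Rn.from_quat(Q).apply([0,1,0])
k0=np.array([0,320,450,50,450,280,-80,-80,0.])
k=least_squares(lambda k:np.r_[np.ravel([fk(k,q)[0]-p for q,p,Q in D]),.003*(k-k0)],k0).x
def ik(T,R,q0=D[-1][0]):
    a=R.apply([0,1,0]); r=least_squares(lambda q:np.r_[fk(k,q)[0]-T,300*(fk(k,q)[1]-a)],q0,bounds=([-3.14,-1.21,-1.07,-3.16,-2.99],[3.14,2.06,1.41,2.05,-.02])); return r.x,r.cost
E
python3 - <<'E'
from kin2 import *
print(k.round(1),[(fk(k,q)[0]-p).round(1).tolist() for q,p,Q in D],[np.abs(fk(k,q)[1]-ap(Q)).max().round(3) for q,p,Q in D])
for deg in(0,15,20,22,24,25,26.5,28,30):
    th=np.radians(deg);B=np.array([2.5,28]);u=np.array([np.cos(th),np.sin(th)])
    print(deg,[(ik(tcp(*(B+e*u),th),Rt(th))[0][3:].round(3)).tolist() for e in(0,8,20,45)])
E
```

```text
[ 4.400e+00  1.623e+02  5.539e+02  3.700e+00  4.197e+02  2.930e+02
 -5.000e-01 -1.589e+02  3.000e-01] [[0.7, 0.3, 0.3], [0.4, -0.7, -0.1], [-0.0, 0.3, -0.3], [-0.1, -0.2, -0.1], [0.2, -0.0, 0.2]] [np.float64(0.0), np.float64(0.002), np.float64(0.0), np.float64(0.001), np.float64(0.001)]
0 [[-0.0, -0.657], [-0.0, -0.666], [0.0, -0.681], [-0.0, -0.713]]
15 [[-0.051, -0.3], [-0.048, -0.313], [-0.044, -0.333], [-0.037, -0.375]]
20 [[-0.114, -0.19], [-0.105, -0.202], [-0.093, -0.221], [-0.074, -0.263]]
22 [[-0.164, -0.154], [-0.149, -0.165], [-0.129, -0.182], [-0.099, -0.221]]
24 [[-0.238, -0.128], [-0.214, -0.136], [-0.183, -0.149], [-0.136, -0.183]]
25 [[-0.285, -0.12], [-0.256, -0.126], [-0.219, -0.137], [-0.16, -0.167]]
26.5 [[-0.368, -0.113], [-0.333, -0.116], [-0.285, -0.123], [-0.207, -0.145]]
28 [[-0.464, -0.113], [-0.423, -0.114], [-0.366, -0.116], [-0.267, -0.13]]
30 [[-0.606, -0.122], [-0.56, -0.12], [-0.494, -0.117], [-0.369, -0.12]]
```

This model is good to under 1 mm. With the pile gripped square to the tool, about 22° is the most this wrist can reach in the rack. So I'll set the pile down on free table, regrip it with the tool leaning 15° the other way, and reach 30° of pile tilt with only 15° of tool tilt.

```bash
python3 -m creep '[{"delta_pos":[5,-6,0],"rot":[0,0,0],"jaw":45},{"delta_pos":[10,-16,0],"rot":[0,0,0.04],"jaw":45},{"delta_pos":[10,-18,0],"rot":[0,0,0.08],"jaw":45},{"delta_pos":[4,-14,0],"rot":[0,0,0.09],"jaw":45},{"delta_pos":[0,0,3],"rot":[0,0,0.09],"jaw":45},{"delta_pos":[0,0,7],"rot":[0,0,0.09],"jaw":45},{"delta_pos":[0,0,14],"rot":[0,0,0.07],"jaw":45},{"delta_pos":[0,0,18],"rot":[0,0,0],"jaw":45},{"delta_pos":[0,0,20],"rot":[0,0,0],"jaw":45},{"delta_pos":[0,0,20],"rot":[0,0,0],"jaw":45}]'
python3 -m creep '[{"delta_pos":[0,0,20],"rot":[0,0,0],"jaw":45},{"delta_pos":[0,4,16],"rot":[0,0,0],"jaw":45},{"delta_pos":[0,8,8],"rot":[0,0,0],"jaw":45},{"delta_pos":[0,15,0],"rot":[0,0,0],"jaw":45},{"delta_pos":[0,15,0],"rot":[0,0,0],"jaw":45},{"delta_pos":[0,12,0],"rot":[0,0,0],"jaw":45},{"delta_pos":[0,6,0],"rot":[0,0,0],"jaw":45},{"delta_pos":[0,0,0],"rot":[0,0,0],"jaw":45},{"delta_pos":[0,0,0],"rot":[0,0,0],"jaw":45},{"delta_pos":[0,0,0],"rot":[0,0,0],"jaw":45}]'
python3 - <<'E'
from ins import *
where(); go(60,3,0); p=pose()[0];print(p)
c=arm.calibration("scene");arm.get_image("scene")
for t in("die_1","paperweight"): print(t,[(onz(c,d["location"],8)[0].round().tolist(),round(d["p"],2)) for d in arm.find_in("scene",t)])
E
```

```text
clock: 26.3
position: [565.7, 110.0, 114.0]
ee_rot: [-0.69, -0.135, 0.135, 0.698]
contact_force: [1.0, -0.1, -0.6]
gripper_width: 58.8
clock: 27.13
position: [549.5, 150.8, 55.0]
ee_rot: [-0.69, -0.136, 0.135, 0.698]
contact_force: [-0.2, -0.4, -0.7]
gripper_width: 59.2
clock 27.13 B in rack [ 48.9 122.6  57.3] rot(xyz deg) [ 0.6  -0.21  0.44] F rack [-0.3 -0.3 -0.7] jaw 59.2
t 27.13 now [549.5 150.8  55. ] shift(tool) [  10.    53.  -123.2] rotvec [-0.011  0.008  0.004]
[549.52528795 150.78205659  54.97123531]
die_1 [([550.0, 17.0, 8.0], 0.25)]
paperweight [([713.0, 136.0, 8.0], 0.73)]
```

```bash
python3 -m creep '[{"delta_pos":[0,8,0],"rot":[-0.011,0,0.004],"jaw":45},{"delta_pos":[0,13,0],"rot":[0,0,0],"jaw":45},{"delta_pos":[0,14,0],"rot":[0,0,0],"jaw":45},{"delta_pos":[0,10,0],"rot":[0,0,0],"jaw":45},{"delta_pos":[0,6,0],"rot":[0,0,0],"jaw":45},{"delta_pos":[0,3,0],"rot":[0,0,0],"jaw":45},{"delta_pos":[0,1.5,0],"rot":[0,0,0],"jaw":45},{"delta_pos":[0,1,0],"rot":[0,0,0],"jaw":45},{"delta_pos":[0,0.5,0],"rot":[0,0,0],"jaw":45},{"delta_pos":[0,0,0],"rot":[0,0,0],"jaw":45}]'
python3 - <<'E'
from ins import *
where()
E
```

```text
clock: 28.12
position: [549.1, 151.0, -2.2]
ee_rot: [0.694, 0.135, -0.136, -0.694]
contact_force: [-0.4, 0.0, -2.5]
gripper_width: 58.7
clock 28.12 B in rack [4.860e+01 1.229e+02 1.000e-01] rot(xyz deg) [-0.02  0.04  0.45] F rack [-0.4  0.2 -2.5] jaw 58.7
```

```bash
python3 -m creep '[{"delta_pos":[0,0.5,0],"rot":[0,0,0],"jaw":45},{"delta_pos":[0,0,0],"rot":[0,0,0],"jaw":70},{"delta_pos":[0,0,0],"rot":[0,0,0],"jaw":70},{"delta_pos":[0,0,0],"rot":[0,0,0],"jaw":70},{"delta_pos":[0,-3,0],"rot":[0,0,0],"jaw":70},{"delta_pos":[0,-4,0],"rot":[0,0,0.062],"jaw":70},{"delta_pos":[0,0,0],"rot":[0,0,0.1],"jaw":70},{"delta_pos":[0,0,0],"rot":[0,0,0.1],"jaw":70},{"delta_pos":[0,0,0],"rot":[0,0,0],"jaw":70},{"delta_pos":[0,0,0],"rot":[0,0,0],"jaw":70}]'
python3 - <<'E'
from ins import *
import fit as F
where(); p,R,s=pose(); print(p.round(1),R.apply([0,1,0]).round(3))
im=arm.get_image("wrist"); c=("wrist",arm.calibration("wrist"));cv2.imwrite("pics/w8.png",im[:,:,::-1])
for pp,m in masks("wrist","coaster_1"):
    if m.sum()>5000: r=F.fit([(c,m,None)],F.PILE,[p[0],p[1],.38],0);print(pp,m.sum(),r,R.inv().apply(np.r_[r[0][:2],0]-p).round(1))
E
```

```text
clock: 28.95
position: [549.4, 151.0, 3.0]
ee_rot: [0.706, 0.043, -0.225, -0.67]
contact_force: [0.3, -0.7, -0.4]
gripper_width: 70.1
clock 28.95 B in rack [ 49.4 122.8   4.8] rot(xyz deg) [-0.08 15.09  0.42] F rack [-0.  -0.7 -0.4] jaw 70.1
[549.4 151.    3. ] [-0.241 -0.098 -0.966]
0.78 20869 (array([5.45666761e+02, 1.49230706e+02, 3.84308198e-01]), np.float64(0.030341665469520662)) [-3.3  3.9 -0.3]
```

View pics/w8.png

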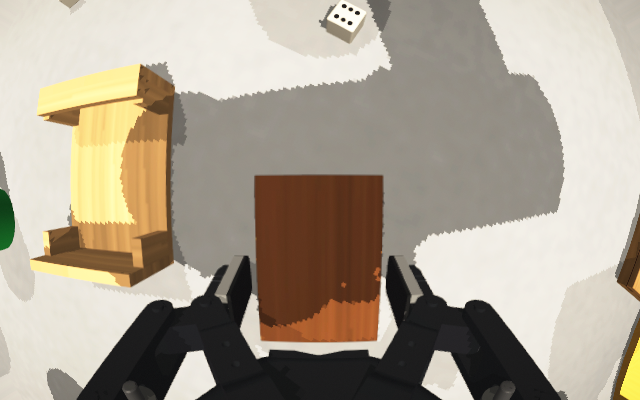

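Wrist view: the pile is intact on the table (top-face corners near (254,176), (383,176), (377,340), (261,341)), and the pads straddle it with a free die far above. Kinematics and the silhouette disagree by about 5 mm along the pile, so I'm checking with the corners.

```bash
python3 - <<'E'
from ins import *
c=arm.calibration("wrist"); p,R,s=pose()
px=np.array([[254.5,176],[383,176],[377,341],[261,341.]])
W=onzf(c,px,20.); print(W.round(1).tolist(),W.mean(0).round(1), np.linalg.norm(W[0]-W[3]),np.linalg.norm(W[0]-W[1]))
Rr=Rn.from_euler('z',RK[2])
for dx in(-4,-2,0,1.3):
    C=np.array([[-42,-30,20],[-42,30,20],[42,30,20],[42,-30,20]])+[dx,0,0]
    print(dx,projf(c,Rr.apply(C)+[p[0],p[1],0]).round(1).tolist())
E
```

```text
[[517.7, 105.5, 20.0], [495.1, 161.3, 20.0], [573.2, 193.0, 20.0], [595.7, 137.3, 20.0]] [545.4 149.3  20. ] 84.2364359793592 60.181982887377615
-4 [[255.6, 173.4], [383.7, 174.2], [376.6, 339.3], [260.4, 338.6]]
-2 [[255.6, 177.6], [383.7, 178.5], [376.3, 342.6], [260.6, 341.9]]
0 [[255.5, 181.9], [383.6, 182.8], [376.0, 345.8], [260.8, 345.1]]
1.3 [[255.5, 184.7], [383.6, 185.5], [375.8, 347.9], [260.9, 347.2]]
```

```bash
python3 -m creep '[{"delta_pos":[-2.5,0.8,-0.3],"rot":[0,0,0],"jaw":70},{"delta_pos":[0,0.8,0],"rot":[0,0,0],"jaw":68},{"delta_pos":[0,0,0],"rot":[0,0,0],"jaw":45},{"delta_pos":[0,0,0],"rot":[0,0,0],"jaw":45},{"delta_pos":[0,0,0],"rot":[0,0,0],"jaw":45},{"delta_pos":[0,0,0],"rot":[0,0,0],"jaw":45},{"delta_pos":[0,0,0],"rot":[0,0,0],"jaw":45},{"delta_pos":[0,0,0],"rot":[0,0,0],"jaw":45},{"delta_pos":[0,0,0],"rot":[0,0,0],"jaw":45},{"delta_pos":[0,0,0],"rot":[0,0,0],"jaw":45}]'
python3 - <<'E'
from ins import *
import fit as F
p,R,s=pose(); print(p.round(1),s["contact_force"],R.as_matrix().round(3).tolist())
arm.get_image("wrist"); c=("wrist",arm.calibration("wrist"))
for pp,m in masks("wrist","coaster_1"):
    if m.sum()>5000: r=F.fit([(c,m,None)],F.PILE,[p[0],p[1],.38],0);print(pp,m.sum(),r,R.inv().apply(np.r_[r[0][:2],0]-p).round(1))
E
```

```text
clock: 29.88
position: [546.3, 149.5, 3.6]
ee_rot: [0.706, 0.043, -0.226, -0.67]
contact_force: [-2.2, 0.9, 6.2]
gripper_width: 58.3
[546.3 149.5   3.6] [-2.21608     0.89039727  6.22863485] [[0.894, -0.241, -0.377], [0.364, -0.099, 0.926], [-0.261, -0.965, -0.001]]
0.95 19953 (array([5.47506707e+02, 1.49773069e+02, 3.85089078e-01]), np.float64(0.01796144177483716)) [ 2.1  3.2 -0.2]
```

```bash
python3 -m creep '[{"delta_pos":[-1,-4,0],"rot":[0,0,0],"jaw":45},{"delta_pos":[-3,-10,0],"rot":[0,0,0],"jaw":45},{"delta_pos":[-5,-19,0],"rot":[0,0,0],"jaw":45},{"delta_pos":[-5,-19,0],"rot":[0,0,0],"jaw":45},{"delta_pos":[-5,-19,0],"rot":[0,0,-0.05],"jaw":45},{"delta_pos":[-5,-19,0],"rot":[0,0,-0.1],"jaw":45},{"delta_pos":[-2,-14,0],"rot":[0,0,-0.1],"jaw":45},{"delta_pos":[0,-10,0],"rot":[0,0,-0.1],"jaw":45},{"delta_pos":[0,0,0],"rot":[0,0,-0.1],"jaw":45},{"delta_pos":[0,0,0],"rot":[0,0,-0.074],"jaw":45}]'
cat >> ins.py <<'E'
AL=np.radians(15.08); OFF=np.array([2.1,3.2,-.2])
def Rt2(th): return Rt(th-AL)
def go2(bx,bz,th):
    w=Rn.from_euler('z',RK[2]).apply([bx,0,bz])+[RK[0],RK[1],0]
    T=w-Rt2(th).apply(OFF); plan(T,Rt2(th)); return T
def pile():
    p,R,s=pose(); Rr=Rn.from_euler('z',RK[2]).inv(); M=Rr*R*R0.inv()*Rn.from_euler('y',-np.degrees(AL),degrees=True)
    return Rr.apply(p+R.apply(OFF)-[RK[0],RK[1],0]),M,s,Rr
def where2():
    B,M,s,Rr=pile(); print("clock",round(s["clock"],2),"B",B.round(1),"pile rot deg",np.degrees(M.as_rotvec()).round(2),"F rack",Rr.apply(s["contact_force"]).round(1),"jaw",round(s["gripper_width"],1))
E
python3 - <<'E'
from ins import *
where2(); go2(100,110,np.radians(30)); print(np.round(arm.read_state()["joints"],3))
E
```

```text
clock: 30.82
position: [544.8, 149.0, 122.1]
ee_rot: [-0.669, -0.227, 0.042, 0.706]
contact_force: [-1.3, 0.4, -1.2]
gripper_width: 58.3
clock 30.82 B [ 45.4 122.4 119.5] pile rot deg [  0.17 -30.37   0.41] F rack [-1.   0.8 -1.2] jaw 58.3
t 30.82 now [544.8 149.  122.1] shift(tool) [  49.3   23.2 -122.7] rotvec [-0.003  0.007  0.007]
[ 0.58   0.282 -0.527  0.104 -0.501 -1.85 ]
```

```bash
python3 -m creep '[{"delta_pos":[3,1,-7],"rot":[0,0.007,0],"jaw":45},{"delta_pos":[6,3,-16],"rot":[0,0,0.007],"jaw":45},{"delta_pos":[7,3,-18],"rot":[0,0,0],"jaw":45},{"delta_pos":[7,3,-18],"rot":[0,0,0],"jaw":45},{"delta_pos":[7,3,-18],"rot":[0,0,0],"jaw":45},{"delta_pos":[7,3,-18],"rot":[0,0,0],"jaw":45},{"delta_pos":[7,4,-17],"rot":[0,0,0],"jaw":45},{"delta_pos":[5,3,-11],"rot":[0,0,0],"jaw":45},{"delta_pos":[0,0,0],"rot":[0,0,0],"jaw":45},{"delta_pos":[0,0,0],"rot":[0,0,0],"jaw":45}]'
cat > tfit.py <<'E'
from ins import *
import fit as F
def tiltfit():
    B,M,s,Rr=pile(); Rw=Rr.inv()
    arm.get_image("wrist"); c=("wrist",arm.calibration("wrist"))
    # pile: rotate box by M (rack axes), fit offset
    for pp,m in masks("wrist","coaster_1"):
        if m.sum()<8000: continue
        P=[(Rw*M).apply(F.PILE[0])+Rw.apply([0,0,0])]
        b0=Rw.apply(B)+[RK[0],RK[1],0]
        r=F.fit([(c,m,None)],P,list(b0[:2])+[0.],b0[2]); d=Rr.apply(np.r_[r[0][:2]-b0[:2],0])
        print("pile",round(pp,2),m.sum(),"offset rack",d.round(1),"yaw",round(r[0][2],3),"cost",round(r[1],3))
        occ=m
    for pp,m in masks("wrist","rack"):
        if m.sum()<500: continue
        o=F.sil(c,P,[*r[0]],b0[2])[::4,::4]; o=cv2.dilate(o.astype('uint8'),np.ones((5,5)))>0; o[250:]=True
        q=F.fit([(c,m,o)],F.RACK,RK); print("rack",round(pp,2),m.sum(),q)
E
python3 - <<'E'
from tfit import *
where2(); print(np.round(arm.read_state()["joints"],3)); tiltfit(); tiltfit()
th=np.radians(30);u=np.array([np.cos(th),np.sin(th)]); go2(*(np.array([2.5,28.5])+60*u),th); go2(2.5,28.5,th)
E
```

```text
clock: 31.65
position: [640.5, 53.9, 109.6]
ee_rot: [-0.672, -0.219, 0.044, 0.706]
contact_force: [0.4, -0.8, -1.2]
gripper_width: 58.1
clock 31.65 B [ 99.2  -1.3 107.1] pile rot deg [  0.09 -29.51  -0.06] F rack [ 0.1 -0.9 -1.2] jaw 58.1
[ 0.329  0.423 -0.286 -0.024 -0.61  -1.504]
pile 0.9 19871 offset rack [-0.1  0.3  0. ] yaw -0.003 cost 0.016
rack 0.72 15974 (array([5.50885305e+02, 1.95980611e+01, 3.77513075e-01]), np.float64(0.012114679382783988))
pile 0.57 19925 offset rack [0.2 0.  0. ] yaw 0.001 cost 0.017
rack 0.73 15965 (array([5.51222238e+02, 1.93371331e+01, 3.82410529e-01]), np.float64(0.011343026891807328))
t 31.95 now [639.9  55.1 110.3] shift(tool) [-55.6  36.5   0. ] rotvec [-0.002  0.002 -0.007]
t 31.95 now [639.9  55.1 110.3] shift(tool) [-1.134e+02  5.250e+01  1.000e-01] rotvec [-0.002  0.002 -0.007]
```

Now everything agrees: the pile-in-hand offset is within 0.3 mm, the rack fit is (551, 19.5, 0.38), and joint 5 is well away from its limit. Going in.

```bash
sed -i 's/RK=np.array(\[550.5,19.4,.378\])/RK=np.array([550.9,19.5,.379])/' ins.py
python3 -m creep '[{"delta_pos":[-4,3,0],"rot":[0,0,-0.008],"jaw":45},{"delta_pos":[-8,5.5,0],"rot":[0,0,0],"jaw":45},{"delta_pos":[-9,6,0],"rot":[0,0,0],"jaw":45},{"delta_pos":[-9,6,0],"rot":[0,0,0],"jaw":45},{"delta_pos":[-9,6,0],"rot":[0,0,0],"jaw":45},{"delta_pos":[-8,5,0],"rot":[0,0,0],"jaw":45},{"delta_pos":[-5,3,0],"rot":[0,0,0],"jaw":45},{"delta_pos":[-3.5,1.5,0],"rot":[0,0,0],"jaw":45},{"delta_pos":[0,0,0],"rot":[0,0,0],"jaw":45},{"delta_pos":[0,0,0],"rot":[0,0,0],"jaw":45}]'
python3 - <<'E'
from ins import *
where2(); th=np.radians(30);go2(2.8,28.5,th);p,R,s=pose();where2()
E
```

```text
clock: 32.78
position: [599.4, 38.3, 61.2]
ee_rot: [-0.671, -0.223, 0.042, 0.706]
contact_force: [-0.0, 0.5, -0.3]
gripper_width: 58.3
clock 32.78 B [54.9 -0.7 58.6] pile rot deg [  0.07 -30.08  -0.  ] F rack [ 0.2  0.5 -0.3] jaw 58.3
t 32.78 now [599.4  38.3  61.2] shift(tool) [-58.1  15.6   0.7] rotvec [-0.001  0.     0.001]
clock 32.78 B [54.9 -0.7 58.6] pile rot deg [  0.07 -30.08  -0.  ] F rack [ 0.2  0.5 -0.3] jaw 58.3
```

```bash
python3 -m creep '[{"delta_pos":[-4,1,0.3],"rot":[0,0,0],"jaw":45},{"delta_pos":[-7,1.9,0.3],"rot":[0,0,0],"jaw":45},{"delta_pos":[-8,2.1,0],"rot":[0,0,0],"jaw":45},{"delta_pos":[-8,2.1,0],"rot":[0,0,0],"jaw":45},{"delta_pos":[-8,2.1,0],"rot":[0,0,0],"jaw":45},{"delta_pos":[-7,1.9,0],"rot":[0,0,0],"jaw":45},{"delta_pos":[-5,1.3,0],"rot":[0,0,0],"jaw":45},{"delta_pos":[-3,0.8,0],"rot":[0,0,0],"jaw":45},{"delta_pos":[0,0,0],"rot":[0,0,0],"jaw":45},{"delta_pos":[0,0,0],"rot":[0,0,0],"jaw":45}]'
python3 - <<'E'
from ins import *
where2(); th=np.radians(30);go2(2.8,28.5,th);print(np.round(arm.read_state()["joints"],3))
E
```

```text
clock: 33.62
position: [557.4, 22.3, 35.4]
ee_rot: [-0.671, -0.223, 0.042, 0.706]
contact_force: [-1.0, -0.9, -1.0]
gripper_width: 58.5
clock 33.62 B [ 9.9 -0.  32.9] pile rot deg [  0.07 -30.07  -0.  ] F rack [-1.3 -0.4 -1. ] jaw 58.5
t 33.62 now [557.4  22.3  35.4] shift(tool) [-8.   2.4  0. ] rotvec [-0.001 -0.     0.001]
[ 0.321  0.418 -0.558 -0.049 -0.334 -1.468]
```

```bash
python3 -m creep '[{"delta_pos":[-2,0.6,0],"rot":[0,0,0],"jaw":45},{"delta_pos":[-2,0.6,0],"rot":[0,0,0],"jaw":45},{"delta_pos":[-2,0.6,0],"rot":[0,0,0],"jaw":45},{"delta_pos":[-1.5,0.5,0],"rot":[0,0,0],"jaw":45},{"delta_pos":[0,0,0],"rot":[0,0,0],"jaw":45},{"delta_pos":[0,0,0],"rot":[0,0,0],"jaw":45},{"delta_pos":[0,0,0],"rot":[0,0,0],"jaw":45},{"delta_pos":[0,0,0],"rot":[0,0,0],"jaw":45},{"delta_pos":[0,0,0],"rot":[0,0,0],"jaw":45},{"delta_pos":[0,0,0],"rot":[0,0,0],"jaw":45}]'
python3 - <<'E'
from ins import *
where2()
# path while turning down: list of steps (tool-frame delta between successive waypoints)
W=[(30,None,None)]
B,M,s,_=pile(); th=-np.radians(np.degrees(M.as_rotvec())[1]); 
def T(bx,bz,th):
    w=Rn.from_euler('z',RK[2]).apply([bx,0,bz])+[RK[0],RK[1],0]; return w-Rt2(th).apply(OFF),Rt2(th)
prev=(pose()[0],pose()[1])
for deg,bx,low in((25,3,8.5),(20,3,8.5),(15,2.4,8.5),(10,1.6,8.5),(5,.8,8.2),(2,.3,8),(0,0,7.5),(0,0,6)):
    t=np.radians(deg); n=T(bx,low+42*np.sin(t),t)
    print(deg,"d",prev[1].inv().apply(n[0]-prev[0]).round(1),"rot",(prev[1].inv()*n[1]).as_rotvec().round(3)); prev=n
E
```

```text
clock: 34.45
position: [551.0, 19.8, 31.2]
ee_rot: [-0.671, -0.222, 0.042, 0.706]
contact_force: [0.3, -0.6, -0.6]
gripper_width: 58.5
clock 34.45 B [ 3.1  0.  28.6] pile rot deg [ 8.000e-02 -3.005e+01 -1.000e-02] F rack [ 0.  -0.7 -0.6] jaw 58.5
25 d [-0.4  2.1 -0. ] rot [-0.001 -0.     0.088]
20 d [-0.3  3.2 -0. ] rot [-0.    -0.     0.087]
15 d [-0.6  3.3  0. ] rot [-0.     0.     0.087]
10 d [-0.5  3.4  0. ] rot [ 0.    -0.     0.087]
5 d [-0.2  3.8 -0. ] rot [0.    0.    0.087]
2 d [0.1 2.3 0. ] rot [-0.     0.     0.052]
0 d [ 0.3  1.9 -0. ] rot [-0.    -0.     0.035]
0 d [0.4 1.4 0. ] rot [0. 0. 0.]
```

The pile is fully in at 30°, free of contact and centred. Turning it down.

```bash
python3 -m creep '[{"delta_pos":[-0.2,1,0],"rot":[0,0,0.044],"jaw":45},{"delta_pos":[-0.2,1.1,0],"rot":[0,0,0.044],"jaw":45},{"delta_pos":[-0.2,1.6,0],"rot":[0,0,0.044],"jaw":45},{"delta_pos":[-0.1,1.6,0],"rot":[0,0,0.044],"jaw":45},{"delta_pos":[-0.3,1.6,0],"rot":[0,0,0.044],"jaw":45},{"delta_pos":[-0.3,1.7,0],"rot":[0,0,0.043],"jaw":45},{"delta_pos":[-0.3,1.7,0],"rot":[0,0,0.043],"jaw":45},{"delta_pos":[-0.2,1.7,0],"rot":[0,0,0.043],"jaw":45},{"delta_pos":[0,0,0],"rot":[0,0,0],"jaw":45},{"delta_pos":[0,0,0],"rot":[0,0,0],"jaw":45}]'
python3 - <<'E'
from ins import *
where2(); t=np.radians(5); go2(.8,8.2+42*np.sin(t),t); go2(0,7.5,0)
E
```

```text
clock: 35.28
position: [550.5, 19.7, 18.6]
ee_rot: [0.699, 0.103, -0.163, -0.689]
contact_force: [0.1, 0.2, -0.8]
gripper_width: 58.5
clock 35.28 B [ 1.5  0.1 15.2] pile rot deg [ 9.000e-02 -1.008e+01 -1.000e-02] F rack [ 0.2  0.1 -0.8] jaw 58.5
t 35.28 now [550.5  19.7  18.6] shift(tool) [-0.1  3.3 -0.1] rotvec [-0.002  0.     0.089]
t 35.28 now [550.5  19.7  18.6] shift(tool) [-0.3  7.5 -0.1] rotvec [-0.002  0.     0.176]
```

```bash
python3 -m creep '[{"delta_pos":[0,1.6,0],"rot":[0,0,0.044],"jaw":45},{"delta_pos":[-0.1,1.7,0],"rot":[0,0,0.044],"jaw":45},{"delta_pos":[0,1.2,0],"rot":[0,0,0.027],"jaw":45},{"delta_pos":[0,1.1,0],"rot":[0,0,0.026],"jaw":45},{"delta_pos":[0.1,1,0],"rot":[0,0,0.018],"jaw":45},{"delta_pos":[0.1,1,0],"rot":[0,0,0.017],"jaw":45},{"delta_pos":[0,0,0],"rot":[0,0,0],"jaw":45},{"delta_pos":[0,0,0],"rot":[0,0,0],"jaw":45},{"delta_pos":[0,0,0],"rot":[0,0,0],"jaw":45},{"delta_pos":[0,0,0],"rot":[0,0,0],"jaw":45}]'
python3 - <<'E'
from ins import *
where2(); go2(0,6,0)
E
```

```text
clock: 36.12
position: [549.0, 19.0, 11.7]
ee_rot: [0.705, 0.041, -0.223, -0.671]
contact_force: [0.5, 0.0, -1.0]
gripper_width: 58.6
clock 36.12 B [-0.7  0.   8.1] pile rot deg [ 0.08  0.02 -0.  ] F rack [ 0.5 -0.2 -1. ] jaw 58.6
t 36.12 now [549.   19.   11.7] shift(tool) [ 1.2  1.8 -0. ] rotvec [-0.001  0.    -0.   ]
```

```bash
python3 -m creep '[{"delta_pos":[0.5,0.6,0],"rot":[0,0,0],"jaw":45},{"delta_pos":[0.4,0.6,0],"rot":[0,0,0],"jaw":45},{"delta_pos":[0.3,0.4,0],"rot":[0,0,0],"jaw":45},{"delta_pos":[0.1,0.3,0],"rot":[0,0,0],"jaw":45},{"delta_pos":[0,0,0],"rot":[0,0,0],"jaw":45},{"delta_pos":[0,0,0],"rot":[0,0,0],"jaw":45},{"delta_pos":[0,0,0],"rot":[0,0,0],"jaw":45},{"delta_pos":[0,0,0],"rot":[0,0,0],"jaw":45},{"delta_pos":[0,0,0],"rot":[0,0,0],"jaw":45},{"delta_pos":[0,0,0],"rot":[0,0,0],"jaw":45}]'
python3 -c "
from ins import *
where2()"
```

```text
clock: 36.95
position: [549.9, 19.4, 9.4]
ee_rot: [0.705, 0.041, -0.224, -0.671]
contact_force: [-0.8, 0.1, -0.9]
gripper_width: 58.6
clock 36.95 B [0.3 0.  5.7] pile rot deg [0.08 0.04 0.  ] F rack [-0.7  0.4 -0.9] jaw 58.6
```

```bash
python3 -m creep '[{"delta_pos":[0.1,0.5,0],"rot":[0,0,0],"jaw":45},{"delta_pos":[0.2,0.5,0],"rot":[0,0,0],"jaw":45},{"delta_pos":[0,0,0],"rot":[0,0,0],"jaw":45},{"delta_pos":[0,0,0],"rot":[0,0,0],"jaw":45},{"delta_pos":[0,0,0],"rot":[0,0,0],"jaw":45},{"delta_pos":[0,0,0],"rot":[0,0,0],"jaw":45},{"delta_pos":[0,0,0],"rot":[0,0,0],"jaw":45},{"delta_pos":[0,0,0],"rot":[0,0,0],"jaw":45},{"delta_pos":[0,0,0],"rot":[0,0,0],"jaw":45},{"delta_pos":[0,0,0],"rot":[0,0,0],"jaw":45}]'
python3 -c "
from ins import *
where2()"
```

```text
clock: 37.78
position: [549.9, 19.4, 8.3]
ee_rot: [0.705, 0.041, -0.224, -0.671]
contact_force: [-0.2, -0.5, -0.7]
gripper_width: 58.4
clock 37.78 B [0.3 0.  4.7] pile rot deg [0.08 0.04 0.  ] F rack [-0.4 -0.4 -0.7] jaw 58.4
```

```bash
python3 -m creep '[{"delta_pos":[0.1,0.5,0],"rot":[0,0,0],"jaw":45},{"delta_pos":[0.2,0.5,0],"rot":[0,0,0],"jaw":45},{"delta_pos":[0,0,0],"rot":[0,0,0],"jaw":45},{"delta_pos":[0,0,0],"rot":[0,0,0],"jaw":45},{"delta_pos":[0,0,0],"rot":[0,0,0],"jaw":45},{"delta_pos":[0,0,0],"rot":[0,0,0],"jaw":45},{"delta_pos":[0,0,0],"rot":[0,0,0],"jaw":45},{"delta_pos":[0,0,0],"rot":[0,0,0],"jaw":45},{"delta_pos":[0,0,0],"rot":[0,0,0],"jaw":45},{"delta_pos":[0,0,0],"rot":[0,0,0],"jaw":45}]'
python3 -c "
from ins import *
where2()"
```

```text
clock: 38.62
position: [550.0, 19.4, 7.3]
ee_rot: [0.705, 0.041, -0.224, -0.671]
contact_force: [-0.8, 0.4, -1.8]
gripper_width: 58.7
clock 38.62 B [0.3 0.  3.7] pile rot deg [0.08 0.04 0.  ] F rack [-0.6  0.7 -1.8] jaw 58.7
```

```bash
python3 -m creep '[{"delta_pos":[0.1,0.5,0],"rot":[0,0,0],"jaw":45},{"delta_pos":[0.2,0.5,0],"rot":[0,0,0],"jaw":45},{"delta_pos":[0,0,0],"rot":[0,0,0],"jaw":45},{"delta_pos":[0,0,0],"rot":[0,0,0],"jaw":45},{"delta_pos":[0,0,0],"rot":[0,0,0],"jaw":45},{"delta_pos":[0,0,0],"rot":[0,0,0],"jaw":45},{"delta_pos":[0,0,0],"rot":[0,0,0],"jaw":45},{"delta_pos":[0,0,0],"rot":[0,0,0],"jaw":45},{"delta_pos":[0,0,0],"rot":[0,0,0],"jaw":45},{"delta_pos":[0,0,0],"rot":[0,0,0],"jaw":45}]'
python3 - <<'E'
from tfit import *
where2(); tiltfit()
E
```

```text
clock: 39.45
position: [550.0, 19.4, 6.2]
ee_rot: [0.705, 0.041, -0.224, -0.671]
contact_force: [0.2, 0.4, -0.8]
gripper_width: 58.0
clock 39.45 B [0.3 0.  2.6] pile rot deg [0.08 0.04 0.01] F rack [ 0.3  0.3 -0.8] jaw 58.0
pile 0.89 17824 offset rack [ 8.2 -0.2  0. ] yaw -0.001 cost 0.088
pile 0.53 9125 offset rack [-32.5  -2.8   0. ] yaw 1.329 cost 0.64
rack 0.97 9035 (array([5.51152508e+02, 1.92809210e+01, 3.77904497e-01]), np.float64(0.18223989396951623))
```

No floor contact registers, although the estimated height says the pile should be seated, so my grip offset in z is uncertain by a few mm. Any remaining drop is tiny. Releasing, retracting along the tool axis, and inspecting.

```bash
python3 -m creep '[{"delta_pos":[0,0,0],"rot":[0,0,0],"jaw":60},{"delta_pos":[0,0,0],"rot":[0,0,0],"jaw":63},{"delta_pos":[0,0,0],"rot":[0,0,0],"jaw":66},{"delta_pos":[0,0,0],"rot":[0,0,0],"jaw":70},{"delta_pos":[0,0,0],"rot":[0,0,0],"jaw":74},{"delta_pos":[0,0,0],"rot":[0,0,0],"jaw":76},{"delta_pos":[0,-4,0],"rot":[0,0,0],"jaw":76},{"delta_pos":[0,-10,0],"rot":[0,0,0],"jaw":76},{"delta_pos":[0,-15,0],"rot":[0,0,0],"jaw":76},{"delta_pos":[0,-20,0],"rot":[0,0,0],"jaw":76}]'
python3 -m creep '[{"delta_pos":[8,-20,0],"rot":[0,0,0],"jaw":76},{"delta_pos":[15,-20,0],"rot":[0,0,0],"jaw":76},{"delta_pos":[20,-20,0],"rot":[0,0,0],"jaw":76},{"delta_pos":[20,-20,0],"rot":[0,0,0],"jaw":76},{"delta_pos":[10,-15,0],"rot":[0,0,-0.06],"jaw":76},{"delta_pos":[0,-5,0],"rot":[0,0,-0.1],"jaw":76},{"delta_pos":[0,0,0],"rot":[0,0,-0.1],"jaw":76},{"delta_pos":[0,0,0],"rot":[0,0,0],"jaw":76},{"delta_pos":[0,0,0],"rot":[0,0,0],"jaw":76},{"delta_pos":[0,0,0],"rot":[0,0,0],"jaw":76}]'
python3 - <<'E'
from ins import *
import fit as F
print(pose()[0].round(1))
im=arm.get_image("wrist"); c=("wrist",arm.calibration("wrist"))
u,v=projf(c[1],[[RK[0],RK[1],20]])[0].astype(int); print(u,v)
a=cv2.resize(im[max(0,v-75):v+75,u-100:u+100],(800,600),interpolation=2)
sd=arm.get_image("side");cs=("side",arm.calibration("side"))
u2,v2=proj(cs[1],[[RK[0],RK[1],20]])[0].astype(int)
b=cv2.resize(sd[v2-35:v2+40,u2-40:u2+40],(400,375),interpolation=2)
out=np.zeros((600,800,3),'uint8'); out[:300,:400]=cv2.resize(a,(400,300)); a2=cv2.resize(a,(400,300))
out=np.hstack([cv2.resize(a,(600,450)),np.zeros((450,200,3),'uint8')]); out=np.vstack([out,np.zeros((150,800,3),'uint8')])
out[250:600,500:800]=cv2.resize(b,(300,350)); cv2.imwrite("pics/fin.png",out[:,:,::-1])
co=[m for p,m in masks("wrist","coaster_1") if m.sum()>1500]
lip=F.sil(c,[F.RACK[1],F.RACK[2]],RK)[::4,::4]
for m in co:
  for z in(6,8,10): print("pile z",z,m.sum(),F.fit([(c,m,cv2.dilate(lip.astype('uint8'),np.ones((3,3)))>0)],F.PILE,RK,z))
for p,m in masks("wrist","rack"):
  if m.sum()>1000: print("rack",F.fit([(c,m,np.any(co,axis=0) if co else None)],F.RACK,RK))
E
```

```text
clock: 40.43
position: [561.3, 23.9, 53.9]
ee_rot: [0.705, 0.04, -0.224, -0.671]
contact_force: [-0.3, -0.0, 0.1]
gripper_width: 76.2
clock: 41.27
position: [651.8, 59.7, 132.2]
ee_rot: [-0.694, -0.132, 0.134, 0.695]
contact_force: [0.1, 0.0, 0.7]
gripper_width: 76.1
[651.8  59.7 132.2]
318 69
pile z 6 7165 (array([5.50262667e+02, 1.91590207e+01, 3.70172122e-01]), np.float64(0.023243742576870674))
pile z 8 7165 (array([5.50001873e+02, 1.93669525e+01, 3.67489204e-01]), np.float64(0.029493571241144045))
pile z 10 7165 (array([5.50189685e+02, 1.91895348e+01, 3.73469286e-01]), np.float64(0.03563654024613405))
pile z 6 5250 (array([5.509e+02, 1.950e+01, 3.790e-01]), np.float64(1.0))
pile z 8 5250 (array([5.509e+02, 1.950e+01, 3.790e-01]), np.float64(1.0))
pile z 10 5250 (array([5.509e+02, 1.950e+01, 3.790e-01]), np.float64(1.0))
rack (array([5.50876924e+02, 1.91333873e+01, 3.78263349e-01]), np.float64(0.053609030342780195))
```

View pics/fin.png

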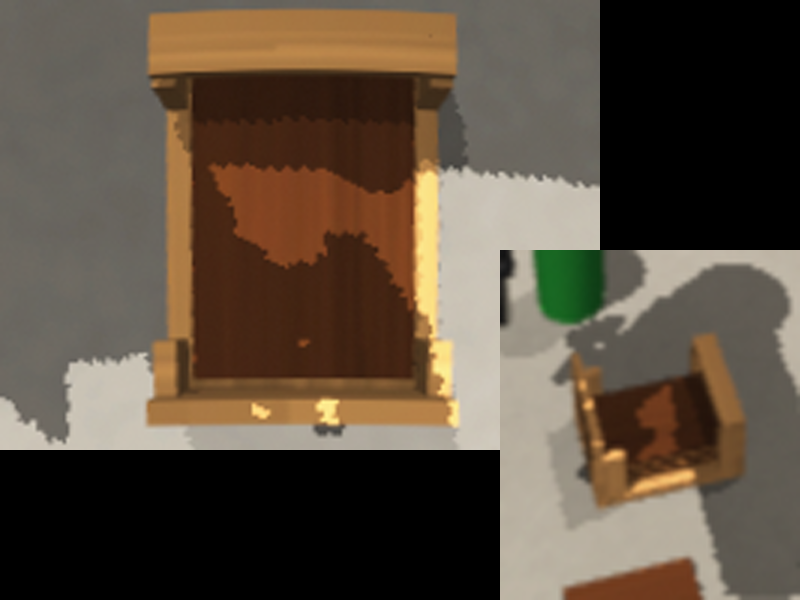

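The crop shows the rack holding a centred, flat stack, but the side view also shows a brown slab near (630,580), the place where I regripped. The bottom coaster stayed on the table, which explains the missing floor contact. I have about 19 s left. Plan: insert the single coaster under the lip on top of the three, then grip all four together, tilt them up as one pile under the lip, and lower them again.

```bash
python3 - <<'E'
from ins import *
import fit as F
S=[F.box(-42,42,-30,30,0,5)]
for n in("side","wrist"):
    arm.get_image(n);c=(n,arm.calibration(n))
    for p,m in masks(n,"coaster_1"):
        if m.sum()<150: continue
        f=onzf if n=="wrist" else onz
        g=f(c[1],np.argwhere(m).mean(0)[::-1][None].astype(float),5)[0]
        print(n,round(p,2),m.sum(),g.round(), F.fit([(c,m,None)],S,[g[0],g[1],.38]) if abs(g[1]-150)<40 else "")
p,R,s=pose(); print(s["clock"]); plan([548,150,60],Rt(0))
E
```

```text
side 0.61 493 [551.   5.   5.] 
side 0.57 762 [542. 154.   5.] (array([5.43168136e+02, 1.50536575e+02, 3.87525649e-01]), np.float64(0.0355043877304565))
side 0.32 1881 [444. 421.   5.] 
wrist 0.78 7353 [551.  20.   5.] 
wrist 0.68 5394 [547. 147.   5.] (array([5.45708696e+02, 1.49935869e+02, 3.84786097e-01]), np.float64(0.024573276705454505))
41.6667
t 41.67 now [651.5  59.7 130.7] shift(tool) [-62.4  71.1 122.1] rotvec [-0.001  0.    -0.005]
```

```bash
python3 -m creep '[{"delta_pos":[-4.6,5,8.7],"rot":[0,0,0],"jaw":76},{"delta_pos":[-9.3,13,17.5],"rot":[0,0,0],"jaw":76},{"delta_pos":[-9.3,14,17.5],"rot":[0,0,0],"jaw":76},{"delta_pos":[-9.3,14,17.5],"rot":[0,0,0],"jaw":76},{"delta_pos":[-9.3,14,17.5],"rot":[0,0,0],"jaw":76},{"delta_pos":[-9.3,14,17.5],"rot":[0,0,0],"jaw":76},{"delta_pos":[-9.3,14,17.5],"rot":[0,0,0],"jaw":76},{"delta_pos":[-4.3,14,9],"rot":[0,0,0],"jaw":74},{"delta_pos":[0,8,0],"rot":[0,0,0],"jaw":72},{"delta_pos":[0,4,0],"rot":[0,0,0],"jaw":70}]'
python3 - <<'E'
from ins import *
p,R,s=pose(); print(R.as_matrix().round(3).tolist(),s["clock"]); plan([546,150,-2.5],Rt(0))
E
```

```text
clock: 42.5
position: [544.3, 149.8, 16.4]
ee_rot: [0.694, 0.132, -0.136, -0.694]
contact_force: [0.1, -0.0, 0.0]
gripper_width: 70.0
[[0.928, -0.006, -0.371], [0.371, -0.001, 0.928], [-0.006, -1.0, 0.001]] 42.5
t 42.5 now [544.3 149.8  16.4] shift(tool) [ 1.7 18.8 -0.4] rotvec [-0.001  0.001 -0.006]
```

```bash
python3 -m creep '[{"delta_pos":[1,7,-0.4],"rot":[0,0,-0.006],"jaw":70},{"delta_pos":[0.7,5,0],"rot":[0,0,0],"jaw":68},{"delta_pos":[0,3,0],"rot":[0,0,0],"jaw":68},{"delta_pos":[0,2,0],"rot":[0,0,0],"jaw":68},{"delta_pos":[0,1.2,0],"rot":[0,0,0],"jaw":68},{"delta_pos":[0,0.4,0],"rot":[0,0,0],"jaw":45},{"delta_pos":[0,0,0],"rot":[0,0,0],"jaw":45},{"delta_pos":[0,0,0],"rot":[0,0,0],"jaw":45},{"delta_pos":[0,0,0],"rot":[0,0,0],"jaw":45},{"delta_pos":[0,0,0],"rot":[0,0,0],"jaw":45}]'
python3 -m creep '[{"delta_pos":[0,-2,0],"rot":[0,0,0],"jaw":45},{"delta_pos":[0,-8,0],"rot":[0,0,0],"jaw":45},{"delta_pos":[0,-18,0],"rot":[0,0,0],"jaw":45},{"delta_pos":[0,-20,-6],"rot":[0,0,0],"jaw":45},{"delta_pos":[0,-20,-14],"rot":[0,0,-0.07],"jaw":45},{"delta_pos":[4,0,-18],"rot":[0,0,-0.09],"jaw":45},{"delta_pos":[4,0,-18],"rot":[0,0,-0.09],"jaw":45},{"delta_pos":[4,0,-18],"rot":[0,0,-0.1],"jaw":45},{"delta_pos":[0,0,-18],"rot":[0,0,0],"jaw":45},{"delta_pos":[0,0,-16],"rot":[0,0,0],"jaw":45}]'
python3 - <<'E'
from ins import *
p,R,s=pose(); print(s["gripper_width"],s["clock"])
th=np.radians(20);u=np.array([np.cos(th),np.sin(th)]);B=np.array([3,37])
where(); go(*(B+50*u),th); go(*B,th); 
arm.get_image("wrist"); c=arm.calibration("wrist")
for pp,m in masks("wrist","coaster_1"): print(round(pp,2),m.sum(),np.argwhere(m).mean(0)[::-1].round())
E
```

```text
clock: 43.33
position: [547.5, 149.6, 0.2]
ee_rot: [-0.694, -0.134, 0.132, 0.695]
contact_force: [-1.2, -1.0, 5.5]
gripper_width: 54.9
clock: 44.17
position: [596.4, 52.3, 68.9]
ee_rot: [-0.66, -0.252, 0.01, 0.708]
contact_force: [1.1, 0.7, 0.7]
gripper_width: 45.1
45.140804632741784 44.1667
clock 44.17 B in rack [54.9 13.8 71.5] rot(xyz deg) [ 9.000e-02 -2.011e+01 -1.000e-02] F rack [1.3 0.3 0.7] jaw 45.1
t 44.17 now [596.4  52.3  68.9] shift(tool) [-10.5  14.6 -13.8] rotvec [-0.001 -0.     0.002]
t 44.17 now [596.4  52.3  68.9] shift(tool) [-60.5  14.5 -13.8] rotvec [-0.001 -0.     0.002]
0.94 12446 [295. 130.]
```

The fingers rode over the lone coaster: at this opening the tips stand about 6 mm behind the TCP, so I was too high. Checking where the coaster is, then going back lower.

```bash
python3 -m creep '[{"delta_pos":[0,0,8],"rot":[0,0,0],"jaw":76},{"delta_pos":[-3,0,14],"rot":[0,0,0.07],"jaw":76},{"delta_pos":[-4,0,18],"rot":[0,0,0.09],"jaw":76},{"delta_pos":[-4,0,18],"rot":[0,0,0.09],"jaw":76},{"delta_pos":[-2,0,18],"rot":[0,0,0.1],"jaw":76},{"delta_pos":[0,4,16],"rot":[0,0,0],"jaw":76},{"delta_pos":[0,10,12],"rot":[0,0,0],"jaw":74},{"delta_pos":[0,15,5],"rot":[0,0,0],"jaw":72},{"delta_pos":[0,15,0],"rot":[0,0,0],"jaw":70},{"delta_pos":[0,6,0],"rot":[0,0,0],"jaw":70}]'
python3 - <<'E'
from ins import *
import fit as F
S=[F.box(-42,42,-30,30,0,5)]; n="wrist"
arm.get_image(n);p,R,s=pose();c=(n,arm.calibration(n))
for pp,m in masks(n,"coaster_1"):
    if m.sum()<3000: continue
    g=onzf(c[1],np.argwhere(m).mean(0)[::-1][None].astype(float),5)[0]
    print(round(pp,2),m.sum(),g.round()); 
    if abs(g[1]-150)<50: r=F.fit([(c,m,None)],S,[g[0],g[1],.38]);print(r); plan([*r[0][:2],-5.3],Rn.from_euler('z',r[0][2])*R0)
print(p,s["clock"])
E
```

```text
clock: 45.1
position: [543.8, 150.3, 13.5]
ee_rot: [-0.694, -0.133, 0.134, 0.695]
contact_force: [-0.1, -0.8, 0.0]
gripper_width: 69.7
0.98 10608 [503. 220.   5.]
0.57 10278 [559.  13.   5.]
[543.67510247 149.86606735  13.08874522] 45.15
```

```bash
python3 - <<'E'
from ins import *
import fit as F
S=[F.box(-42,42,-30,30,0,5)]
for n in("wrist","side"):
    arm.get_image(n);p,R,s=pose();c=(n,arm.calibration(n))
    for pp,m in masks(n,"coaster_1"):
        if m.sum()<400: continue
        f=onzf if n=="wrist" else onz
        cn=max(cv2.findContours(m.astype('uint8'),0,1)[0],key=len)[:,0].astype(float)
        P=f(c[1],cn,5)[:,:2]; q=cv2.minAreaRect(P.astype('float32'));print(n,round(pp,2),m.sum(),[np.round(x,1).tolist() for x in q])
print(p,s["clock"])
im=arm.get_image("wrist"); cv2.imwrite("pics/w9.png",im[:,:,::-1])
E
```

```text
wrist 0.83 10527 [[511.5, 226.3], [86.0, 62.4], 23.4]
wrist 0.78 616 [[546.0, 42.6], [71.3, 4.4], 21.4]
wrist 0.64 535 [[543.6, 45.2], [68.2, 4.3], 21.9]
wrist 0.56 10240 [[565.6, 10.2], [87.0, 71.9], 21.8]
side 0.6 893 [[507.3, 228.4], [83.7, 63.4], 24.0]
[546.41853272 150.53778068  16.41292644] 45.35
```

```bash
python3 -m creep '[{"delta_pos":[-0.5,-2,8],"rot":[0,-0.03,0],"jaw":70},{"delta_pos":[-0.5,0,16],"rot":[0,0,0],"jaw":70},{"delta_pos":[-0.5,0,20],"rot":[0,0,0],"jaw":70},{"delta_pos":[-0.5,0,20],"rot":[0,0,0],"jaw":70},{"delta_pos":[-0.5,0,14],"rot":[0,0,0],"jaw":70},{"delta_pos":[0,0,4],"rot":[0,0,0],"jaw":70},{"delta_pos":[0,4,0],"rot":[0,0,0],"jaw":70},{"delta_pos":[0,2,0],"rot":[0,0,0],"jaw":70},{"delta_pos":[0,0,0],"rot":[0,0,0],"jaw":70},{"delta_pos":[0,0,0],"rot":[0,0,0],"jaw":70}]'
python3 - <<'E'
from ins import *
import fit as F
S=[F.box(-42,42,-30,30,0,5)]; n="wrist"
arm.get_image(n);p,R,s=pose();c=(n,arm.calibration(n))
for pp,m in masks(n,"coaster_1"):
    if m.sum()<3000: continue
    g=onzf(c[1],np.argwhere(m).mean(0)[::-1][None].astype(float),5)[0]
    if abs(g[1]-227)<60: r=F.fit([(c,m,None)],S,[510,227,.41]);print(pp,m.sum(),r); plan([*r[0][:2],-5.3],Rn.from_euler('z',r[0][2])*R0)
E
```

```text
clock: 46.28
position: [511.4, 224.0, 11.5]
ee_rot: [-0.692, -0.144, 0.143, 0.693]
contact_force: [0.0, 0.2, 0.0]
gripper_width: 70.0
0.79 14888 (array([5.10367613e+02, 2.26067015e+02, 4.00417857e-01]), np.float64(0.01758414582627499))
t 46.38 now [511.6 224.2  11.7] shift(tool) [-0.4 17.1  2.2] rotvec [-0.001  0.008  0.002]
```

```bash
python3 -m creep '[{"delta_pos":[-0.4,5,1.2],"rot":[0,0.008,0],"jaw":70},{"delta_pos":[0,5,1],"rot":[0,0,0],"jaw":68},{"delta_pos":[0,4,0],"rot":[0,0,0],"jaw":68},{"delta_pos":[0,2,0],"rot":[0,0,0],"jaw":68},{"delta_pos":[0,1.2,0],"rot":[0,0,0],"jaw":66},{"delta_pos":[0,0,0],"rot":[0,0,0],"jaw":45},{"delta_pos":[0,0,0],"rot":[0,0,0],"jaw":45},{"delta_pos":[0,0,0],"rot":[0,0,0],"jaw":45},{"delta_pos":[0,0,0],"rot":[0,0,0],"jaw":45},{"delta_pos":[0,0,0],"rot":[0,0,0],"jaw":45}]'
```

```text
clock: 47.22
position: [510.8, 227.0, -4.3]
ee_rot: [-0.692, -0.142, 0.14, 0.694]
contact_force: [-1.8, -0.7, 6.2]
gripper_width: 57.6
```

```bash
sed -i 's/^DX,DY,DZ=.*/DX,DY,DZ=0.3,-4.3,0.0/' ins.py
python3 -m creep '[{"delta_pos":[0,-2,0],"rot":[0,0.01,0],"jaw":45},{"delta_pos":[0,-8,0],"rot":[0,0.01,0],"jaw":45},{"delta_pos":[0,-20,-6],"rot":[0,0,0],"jaw":45},{"delta_pos":[0,-20,-14],"rot":[0,0,0],"jaw":45},{"delta_pos":[1,-18,-22],"rot":[0,0,0],"jaw":45},{"delta_pos":[2,0,-26],"rot":[0,0,-0.09],"jaw":45},{"delta_pos":[3,0,-28],"rot":[0,0,-0.09],"jaw":45},{"delta_pos":[3,0,-28],"rot":[0,0,-0.09],"jaw":45},{"delta_pos":[3,0,-28],"rot":[0,0,-0.08],"jaw":45},{"delta_pos":[0,0,-26],"rot":[0,0,0],"jaw":45}]'
python3 - <<'E'
from ins import *
th=np.radians(20);u=np.array([np.cos(th),np.sin(th)]);B=np.array([3,37])
where(); go(*(B+50*u),th); go(*B,th)
E
```

```text
clock: 48.05
position: [582.2, 62.4, 62.2]
ee_rot: [-0.66, -0.251, 0.012, 0.708]
contact_force: [-0.6, 0.3, -0.5]
gripper_width: 58.0
clock 48.05 B in rack [43.7 28.2 66.4] rot(xyz deg) [  0.09 -19.89   0.04] F rack [-0.4  0.5 -0.5] jaw 58.0
t 48.05 now [582.2  62.4  62.2] shift(tool) [  1.7  13.6 -28.3] rotvec [-0.002  0.    -0.002]
t 48.05 now [582.2  62.4  62.2] shift(tool) [-48.3  13.7 -28.3] rotvec [-0.002  0.    -0.002]
```

```bash
python3 -m creep '[{"delta_pos":[1,1,-10],"rot":[0,0,-0.002],"jaw":45},{"delta_pos":[1,4,-10],"rot":[0,0,0],"jaw":45},{"delta_pos":[0,5,-6],"rot":[0,0,0],"jaw":45},{"delta_pos":[0,3.6,-2.3],"rot":[0,0,0],"jaw":45},{"delta_pos":[-5,0,0],"rot":[0,0,0],"jaw":45},{"delta_pos":[-8,0,0],"rot":[0,0,0],"jaw":45},{"delta_pos":[-10,0,0],"rot":[0,0,0],"jaw":45},{"delta_pos":[-10,0,0],"rot":[0,0,0],"jaw":45},{"delta_pos":[-9,0,0],"rot":[0,0,0],"jaw":45},{"delta_pos":[-5,0,0],"rot":[0,0,0],"jaw":45}]'
python3 - <<'E'
from ins import *
where(); th=np.radians(20); go(3,37,th)
prev=pose()[:2]; 
for deg,bx,low in((20,3,22.5),(15,2.4,22.5),(10,1.6,22.5),(5,.8,22.5),(0,0,22)):
    t=np.radians(deg); n=(tcp(bx,low+42*np.sin(t),t),Rt(t))
    print(deg,"d",prev[1].inv().apply(n[0]-prev[0]).round(1),"rot",(prev[1].inv()*n[1]).as_rotvec().round(3)); prev=n
E
```

```text
clock: 48.88
position: [560.7, 25.1, 35.0]
ee_rot: [-0.66, -0.253, 0.01, 0.708]
contact_force: [-0.4, 0.9, -0.1]
gripper_width: 57.5
clock 48.88 B in rack [10.   1.6 39.1] rot(xyz deg) [  0.12 -20.17   0.09] F rack [-0.   1.  -0.1] jaw 57.5
t 48.88 now [560.7  25.1  35. ] shift(tool) [-7.3 -0.4 -1.6] rotvec [-0.002  0.001  0.003]
20 d [-7.3 -0.3 -1.6] rot [-0.002  0.001  0.003]
15 d [-2.1  3.  -0. ] rot [-0.     0.     0.087]
10 d [-2.1  3.2  0. ] rot [0.    0.    0.087]
5 d [-1.8  3.4 -0. ] rot [-0.    -0.     0.087]
0 d [-1.5  4.  -0. ] rot [ 0.    -0.     0.087]
```

```bash
python3 -m creep '[{"delta_pos":[-3,0,-0.8],"rot":[0,0,0],"jaw":45},{"delta_pos":[-2.2,0,0],"rot":[0,0,0],"jaw":45},{"delta_pos":[-1,1.5,0],"rot":[0,0,0.044],"jaw":45},{"delta_pos":[-1,1.5,0],"rot":[0,0,0.044],"jaw":45},{"delta_pos":[-1,1.6,0],"rot":[0,0,0.044],"jaw":45},{"delta_pos":[-1,1.6,0],"rot":[0,0,0.044],"jaw":45},{"delta_pos":[-0.9,1.7,0],"rot":[0,0,0.044],"jaw":45},{"delta_pos":[-0.9,1.7,0],"rot":[0,0,0.043],"jaw":45},{"delta_pos":[-0.8,2,0],"rot":[0,0,0.043],"jaw":45},{"delta_pos":[-0.7,1.5,0],"rot":[0,0,0.043],"jaw":45}]'
python3 - <<'E'
from ins import *
where(); go(0,21.5,0)
E
```

```text
clock: 49.72
position: [554.4, 21.3, 19.5]
ee_rot: [-0.694, -0.135, 0.133, 0.695]
contact_force: [0.2, 1.0, -0.4]
gripper_width: 57.5
clock 49.72 B in rack [ 4.2  0.4 23.8] rot(xyz deg) [ 0.08 -0.17  0.11] F rack [ 0.5  0.8 -0.4] jaw 57.5
t 49.72 now [554.4  21.3  19.5] shift(tool) [-4.2  2.3 -0.4] rotvec [-0.001  0.002  0.003]
```

```bash
python3 -m creep '[{"delta_pos":[-2,1,-0.4],"rot":[0,0,0.003],"jaw":45},{"delta_pos":[-1.7,1.2,0],"rot":[0,0,0],"jaw":45},{"delta_pos":[0,0,0],"rot":[0,0,0],"jaw":70},{"delta_pos":[0,0,0],"rot":[0,0,0],"jaw":70},{"delta_pos":[0,1,0],"rot":[0,0,0],"jaw":70},{"delta_pos":[0,4,0],"rot":[0,0,0],"jaw":70},{"delta_pos":[0,4,0],"rot":[0,0,0],"jaw":70},{"delta_pos":[0,4,0],"rot":[0,0,0],"jaw":70},{"delta_pos":[0,2,0],"rot":[0,0,0],"jaw":70},{"delta_pos":[0,1,0],"rot":[0,0,0],"jaw":70}]'
python3 - <<'E'
from ins import *
where(); p,R,s=pose(); print(p)
E
```

```text
clock: 50.55
position: [550.8, 19.6, 0.6]
ee_rot: [-0.694, -0.134, 0.134, 0.695]
contact_force: [0.4, -0.5, 0.0]
gripper_width: 70.2
clock 50.55 B in rack [0.2 0.1 4.9] rot(xyz deg) [ 0.08 -0.06  0.12] F rack [ 0.2 -0.6  0. ] jaw 70.2
[550.80369055  19.56426345   0.6234291 ]
```

```bash
sed -i 's/^DX,DY,DZ=.*/DX,DY,DZ=0.0,-5.4,0.0/' ins.py
python3 -m creep '[{"delta_pos":[0,0,0],"rot":[0,0,0],"jaw":45},{"delta_pos":[0,0,0],"rot":[0,0,0],"jaw":45},{"delta_pos":[0,0,0],"rot":[0,0,0],"jaw":45},{"delta_pos":[0,0,0],"rot":[0,0,0],"jaw":45},{"delta_pos":[0,0,0],"rot":[0,0,0],"jaw":45},{"delta_pos":[0,0,0],"rot":[0,0,0],"jaw":45},{"delta_pos":[0,0,0],"rot":[0,0,0],"jaw":45},{"delta_pos":[0,0,0],"rot":[0,0,0],"jaw":45},{"delta_pos":[0,-1,0],"rot":[0,0,0],"jaw":45},{"delta_pos":[0,-1,0],"rot":[0,0,0],"jaw":45}]'
python3 - <<'E'
from ins import *
where(); p,R,s=pose(); print(p)
prev=(p,R)
for deg,bx,low in((4,.5,8),(8,1.3,8.5),(12,2,8.5),(16,2.6,8.5),(18,2.8,8.5)):
    t=np.radians(deg); n=(tcp(bx,low+42*np.sin(t),t),Rt(t))
    print(deg,"d",prev[1].inv().apply(n[0]-prev[0]).round(1),"rot",(prev[1].inv()*n[1]).as_rotvec().round(3)); prev=n
E
```

```text
clock: 51.38
position: [550.5, 19.6, 2.9]
ee_rot: [-0.694, -0.134, 0.134, 0.695]
contact_force: [-0.4, 0.7, -0.9]
gripper_width: 58.6
clock 51.38 B in rack [-0.3  0.3  8.3] rot(xyz deg) [ 0.1  -0.04  0.09] F rack [-0.1  0.8 -0.9] jaw 58.6
[550.5136186   19.62969754   2.89582293]
4 d [ 1.2 -2.6 -0.3] rot [-0.002  0.002 -0.069]
8 d [ 1.4 -3.4 -0. ] rot [-0.    0.   -0.07]
12 d [ 1.5 -2.8 -0. ] rot [-0.    0.   -0.07]
16 d [ 1.6 -2.7  0. ] rot [-0.   -0.   -0.07]
18 d [ 0.8 -1.3 -0. ] rot [-0.    -0.    -0.035]
```

```bash
python3 -m creep '[{"delta_pos":[0.6,-1.3,-0.3],"rot":[0,0,-0.035],"jaw":45},{"delta_pos":[0.6,-1.3,0],"rot":[0,0,-0.035],"jaw":45},{"delta_pos":[0.7,-1.7,0],"rot":[0,0,-0.035],"jaw":45},{"delta_pos":[0.7,-1.7,0],"rot":[0,0,-0.035],"jaw":45},{"delta_pos":[1.5,-2.8,0],"rot":[0,0,-0.07],"jaw":45},{"delta_pos":[1.6,-2.7,0],"rot":[0,0,-0.07],"jaw":45},{"delta_pos":[0.8,-1.3,0],"rot":[0,0,-0.035],"jaw":45},{"delta_pos":[0,0,0],"rot":[0,0,0],"jaw":45},{"delta_pos":[0,0,0],"rot":[0,0,0],"jaw":45},{"delta_pos":[0,0,0],"rot":[0,0,0],"jaw":45}]'
python3 - <<'E'
from tfit import *
where(); p,R,s=pose()
n="side"; im=arm.get_image(n); c=(n,arm.calibration(n))
# layers check: fit of 4-layer vs 3-layer tilted pile in side view
Rw=Rn.from_euler('z',RK[2]); M=R*R0.inv()
b0=p+R.apply([DX,DY,DZ])
for pp,m in masks(n,"coaster_1"):
    if abs(np.argwhere(m).mean(0)[::-1]-proj(c[1],b0[None])[0]).max()>40: continue
    for z0 in(0,5): 
        S=F.sil(c,[M.apply(F.box(-42,42,-30,30,z0,20))],[*b0[:2],0],b0[2]); U=F.up(m); print(round(pp,2),m.sum(),z0,"mask outside",(U&~S).sum()/16,"inside bottom row band")
prev=(p,R)
for deg,bx,low in((12,2,8.5),(8,1.3,8.5),(4,.5,8),(0,0,7.5),(0,0,6)):
    t=np.radians(deg); q=(tcp(bx,low+42*np.sin(t),t),Rt(t))
    print(deg,"d",prev[1].inv().apply(q[0]-prev[0]).round(1),"rot",(prev[1].inv()*q[1]).as_rotvec().round(3)); prev=q
E
```

```text
clock: 52.22
position: [556.0, 21.3, 16.9]
ee_rot: [-0.664, -0.242, 0.023, 0.707]
contact_force: [0.1, 0.7, -2.0]
gripper_width: 58.9
clock 52.22 B in rack [ 3.8 -0.2 22. ] rot(xyz deg) [  0.09 -18.13   0.13] F rack [ 0.3  0.6 -2. ] jaw 58.9
0.84 220 0 mask outside 0.0 inside bottom row band
0.84 220 5 mask outside 0.0 inside bottom row band
12 d [-3.7  4.   0.2] rot [-0.002  0.002  0.107]
8 d [-1.7  2.7  0. ] rot [ 0.   -0.    0.07]
4 d [-1.6  3.3  0. ] rot [0.   0.   0.07]
0 d [-1.1  3.4 -0. ] rot [-0.   -0.    0.07]
0 d [0.  1.5 0. ] rot [0. 0. 0.]
```

```bash
python3 - <<'E'
from ins import *
im=arm.get_image("side"); c=arm.calibration("side"); Rw=Rn.from_euler('z',RK[2])
def smp(P): 
    px=proj(c,Rw.apply(np.array(P,float))+[RK[0],RK[1],0]); return [(px[i].round().astype(int).tolist(),im[int(round(v)),int(round(u))].tolist()) for i,(u,v) in enumerate(px)]
print("floor under raised end",smp([[18,26,6],[22,26,6],[26,26,6],[29,26,6],[22,36,6],[26,36,6]]))
u,v=proj(c,Rw.apply([[15,33,15]])+[RK[0],RK[1],0])[0].astype(int)
for r in range(v-10,v+11): print(r,[im[r,cc].tolist() for cc in range(u-6,u+5,3)])
E
```

```text
floor under raised end [([317, 232], [117, 82, 47]), ([316, 233], [162, 114, 64]), ([314, 233], [172, 121, 68]), ([313, 233], [143, 99, 56]), ([317, 235], [171, 121, 68]), ([315, 236], [116, 80, 46])]
221 [[79, 42, 22], [72, 39, 20], [73, 38, 19], [96, 81, 69]]
222 [[71, 41, 21], [67, 37, 20], [58, 32, 16], [116, 102, 87]]
223 [[86, 53, 28], [105, 66, 35], [82, 51, 27], [133, 120, 102]]
224 [[115, 73, 38], [87, 55, 28], [74, 44, 24], [133, 124, 108]]
225 [[75, 44, 24], [74, 44, 24], [84, 52, 28], [120, 113, 99]]
226 [[106, 66, 34], [102, 62, 32], [106, 69, 39], [113, 106, 92]]
227 [[117, 76, 41], [79, 49, 26], [80, 53, 34], [97, 92, 81]]
228 [[190, 135, 75], [105, 72, 40], [106, 73, 43], [100, 94, 82]]
229 [[168, 119, 67], [101, 70, 40], [100, 70, 41], [105, 97, 84]]
230 [[137, 95, 54], [95, 67, 39], [94, 65, 37], [101, 78, 55]]
231 [[133, 91, 51], [95, 66, 38], [99, 68, 40], [117, 82, 47]]
232 [[137, 95, 53], [111, 77, 44], [122, 85, 48], [201, 144, 81]]
233 [[143, 99, 56], [162, 114, 64], [201, 145, 81], [211, 153, 87]]
234 [[138, 96, 53], [106, 73, 41], [212, 154, 87], [221, 161, 93]]
235 [[137, 96, 54], [113, 79, 45], [219, 159, 90], [207, 149, 84]]
236 [[136, 95, 54], [162, 114, 64], [182, 129, 72], [139, 99, 58]]
237 [[138, 96, 54], [150, 106, 61], [141, 102, 62], [139, 113, 84]]
238 [[135, 97, 59], [140, 109, 78], [141, 125, 106], [149, 140, 125]]
239 [[143, 123, 99], [149, 139, 124], [149, 141, 127], [150, 143, 129]]
240 [[147, 139, 125], [149, 141, 128], [150, 143, 130], [151, 144, 130]]
241 [[149, 142, 129], [149, 141, 128], [150, 143, 129], [152, 145, 130]]
```

The floor under the raised end shows bamboo colour (G/R 0.70, against 0.63 for coaster), so all four coasters are up together at 18°. Lowering.

```bash
python3 -m creep '[{"delta_pos":[-1.8,2,0],"rot":[0,0,0.054],"jaw":45},{"delta_pos":[-1.9,2,0],"rot":[0,0,0.053],"jaw":45},{"delta_pos":[-0.9,1.3,0],"rot":[0,0,0.035],"jaw":45},{"delta_pos":[-0.8,1.4,0],"rot":[0,0,0.035],"jaw":45},{"delta_pos":[-0.8,1.6,0],"rot":[0,0,0.035],"jaw":45},{"delta_pos":[-0.8,1.7,0],"rot":[0,0,0.035],"jaw":45},{"delta_pos":[-0.6,1.7,0],"rot":[0,0,0.035],"jaw":45},{"delta_pos":[-0.5,1.7,0],"rot":[0,0,0.035],"jaw":45},{"delta_pos":[0,0.8,0],"rot":[0,0,0],"jaw":45},{"delta_pos":[0,0,0],"rot":[0,0,0],"jaw":45}]'
python3 -c "
from ins import *
where()
go(0,6,0)"
```

```text
clock: 53.2
position: [551.7, 19.5, 1.5]
ee_rot: [-0.694, -0.135, 0.133, 0.695]
contact_force: [1.5, 0.9, 0.7]
gripper_width: 58.5
clock 53.2 B in rack [ 0.7 -0.3  6.9] rot(xyz deg) [ 0.05 -0.13  0.15] F rack [1.7 0.3 0.7] jaw 58.5
t 53.2 now [551.7  19.5   1.5] shift(tool) [-0.7  0.9  0.3] rotvec [-0.001  0.003  0.002]
```

Seated within about 1 mm. Lowering the rest, releasing, and retracting straight up.

```bash
python3 -m creep '[{"delta_pos":[-0.4,0.7,0],"rot":[0,0,0],"jaw":45},{"delta_pos":[0,0,0],"rot":[0,0,0],"jaw":62},{"delta_pos":[0,0,0],"rot":[0,0,0],"jaw":66},{"delta_pos":[0,0,0],"rot":[0,0,0],"jaw":70},{"delta_pos":[0,0,0],"rot":[0,0,0],"jaw":74},{"delta_pos":[0,0,0],"rot":[0,0,0],"jaw":74},{"delta_pos":[0,-6,0],"rot":[0,0,0],"jaw":74},{"delta_pos":[0,-14,0],"rot":[0,0,0],"jaw":74},{"delta_pos":[0,-20,0],"rot":[0,0,0],"jaw":74},{"delta_pos":[0,-25,0],"rot":[0,0,0],"jaw":74}]'
python3 -m creep '[{"delta_pos":[5,-25,0],"rot":[0,0,0],"jaw":74},{"delta_pos":[15,-20,0],"rot":[0,0,0],"jaw":74},{"delta_pos":[20,-10,0],"rot":[0,0,0],"jaw":74},{"delta_pos":[20,-5,0],"rot":[0,0,0],"jaw":74},{"delta_pos":[20,0,0],"rot":[0,0,0],"jaw":74},{"delta_pos":[15,0,0],"rot":[0,0,0],"jaw":74},{"delta_pos":[5,0,0],"rot":[0,0,0],"jaw":74},{"delta_pos":[0,0,0],"rot":[0,0,0],"jaw":74},{"delta_pos":[0,0,0],"rot":[0,0,0],"jaw":74},{"delta_pos":[0,0,0],"rot":[0,0,0],"jaw":74}]'
python3 - <<'E'
from ins import *
import fit as F
p,R,s=pose(); print(p.round(1),s["clock"])
im=arm.get_image("wrist"); c=("wrist",arm.calibration("wrist"))
lip=cv2.dilate(F.sil(c,[F.RACK[1],F.RACK[2]],RK)[::4,::4].astype('uint8'),np.ones((3,3)))>0
for pp,m in masks("wrist","coaster_1"):
    g=onzf(c[1],np.argwhere(m).mean(0)[::-1][None].astype(float),20)[0]; print(round(pp,2),m.sum(),g.round())
    if m.sum()>2000 and abs(g[1]-20)<40:
        for z in(1,6,11): 
            q,f=F.fit([(c,m,lip)],F.PILE,RK,z); print("pile z",z,"in rack",Rn.from_euler('z',-RK[2]).apply(np.r_[q[:2]-RK[:2],0]).round(1),"yaw",(q[2]-RK[2]).round(3),"cost",f.round(4))
im=arm.get_image("scene"); c=("scene",arm.calibration("scene"))
ms=masks("scene","dice_cup");d,i=near(c,ms,[[509,-269,50]]) if 0 else F.near(c,ms,[[509,-269,50]]);print("cup",F.fit([(c,ms[i][1],None)],F.CUP,[509,-269,0],3,False))
for n in("side",):
    arm.get_image(n);c=arm.calibration(n)
    for pp,m in masks(n,"coaster_1"): print(n,round(pp,2),m.sum(),onz(c,np.argwhere(m).mean(0)[::-1],15)[0].round())
print(arm.read_state()["clock"])
E
```

```text
clock: 54.03
position: [548.9, 18.5, 65.3]
ee_rot: [-0.694, -0.132, 0.135, 0.695]
contact_force: [0.6, 0.3, 0.3]
gripper_width: 74.5
clock: 54.87
position: [641.9, 55.5, 125.5]
ee_rot: [-0.694, -0.133, 0.134, 0.695]
contact_force: [0.7, -0.1, 0.8]
gripper_width: 74.4
[641.9  55.5 125.5] 54.8667
0.95 7635 [553.  20.  20.]
pile z 1 in rack [-0.4 -0.9  0. ] yaw 0.013 cost 0.0238
pile z 6 in rack [-1.  -0.8  0. ] yaw 0.013 cost 0.0163
pile z 11 in rack [-1.5 -0.9  0. ] yaw 0.009 cost 0.0256
0.6 5629 [549.  18.  20.]
pile z 1 in rack [26. -1.  0.] yaw -1.567 cost 0.6833
pile z 6 in rack [25.5 -0.8  0. ] yaw -1.553 cost 0.6892
pile z 11 in rack [15.  10.4  0. ] yaw -0.076 cost 0.8044
cup (array([ 507.32456493, -268.80831337]), np.float64(0.04280898876404493))
side 0.87 495 [550.  10.  15.]
55.1667
```

```bash
python3 -c "
from bench import arm
print(arm.job_done(), arm.read_state()['clock'])"
```

```text
the job is handed in; nothing more can be done
the job is handed in; nothing more can be done
```

The job was handed in at 55.2 s of the 61 s limit. The blue dice cup stands on the mat, and all four coasters lie flat in the rack. No verdict came back.

**How it went, including what went wrong:**
- **Cup:** I lifted it out of the rack, stood it on the mat and let go. The last fit puts it about 2 mm from the mat's centre, against 29 mm allowed.
- **First insertion:** With the pile gripped square, joint 5 hit its limit on the way in at 30° tilt. I set the pile down on free table and regripped it with the tool leaning 15°.
- **Coaster left behind:** That regrip left the bottom coaster on the table, so only three went in under the lip at 30°.
- **Recovery:** My first try at the lone coaster missed and pushed it about 80 mm across the table. I then picked it up and slid it under the lip onto the other three.
- **Tilting as one pile:** I gripped all four together in the rack, tilted them to about 18° (0.32 rad) under the lip and lowered them as one. The four were therefore tilted together inside the rack, but not carried in together from the table as you asked.

**Last checks:**
- **Pile position:** the wrist-camera fit puts it at -1.0 mm along and -0.8 mm across from the cavity centre. A four-high pile on the floor matched the picture best.
- **All four lifted:** while they were tilted, the side camera showed bare bamboo under the raised end. Afterwards, no loose coaster was found.
- **Not checked by eye:** the 12 pictures were used up, so these late checks rest on fits and pixel colours.
- **Bystanders:** I did not measure them again at the end. Nothing in the forces suggested I touched one.

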